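# Run the sun shade towards the jar

## Task

The morning sun is on the glass jar. On the switch box whose toggle ends in a round ball, push the toggle fully over to the side where the jar stands, hold it there for at least one and a half seconds, then let it spring back to the middle. Do not tip it the other way, leave the paddle-ended toggle alone, and do not shift the jar, the tubs, the brush or the dipper.

Things in the scene. Friction and masses are not known exactly. Their poses are not given: they have to be found in the camera images.
- ball_box: With the ball-ended toggle: pale plastic switch box fixed to the bench, 140 wide (y), 140 deep (x -60 to +80 mm), 115 high, its metal panel sloping 35 degrees down to the robot, under a barred steel guard. Origin: centre of underside; x away from the robot, y left, z up. Toggle pivot at (-10, 0, 85) mm; at rest the toggle leans 35 degrees from vertical toward -x.
- ball_toggle (a joint): angle (rad) of the ball-ended toggle; 0 = spring-centred, + = knob or paddle tipped to the box's +y (left seen from the robot), - = to -y; stops at +-0.5 rad. It springs back by itself when let go; held at the stop it needs about 4 N sideways at the end of the toggle.
- ball_tip (a point): centre of the black plastic ball (32 mm diameter) on the end of a 12 mm steel stem, 95 mm from the pivot; moves with the toggle. Its z axis runs out along the stem. At rest 163 mm above the bench.
- ball_guard (a point): middle of the guard's front bar, at (-70, 0, 300) mm in its box's frame. Four 10 mm steel bars along y, 130 long, at x -70, -25, 20, 70, z 300, on side rods and two rear uprights (x 70, y +-65). Front and sides are open: reach the toggle from the robot's side, tool tilted 30 to 40 degrees from vertical, under the front bar.
- paddle_box: With the paddle-ended toggle: pale plastic switch box fixed to the bench, 140 wide (y), 140 deep (x -60 to +80 mm), 115 high, its metal panel sloping 35 degrees down to the robot, under a barred steel guard. Origin: centre of underside; x away from the robot, y left, z up. Toggle pivot at (-10, 0, 85) mm; at rest the toggle leans 35 degrees from vertical toward -x.
- paddle_toggle (a joint): angle (rad) of the paddle-ended toggle; 0 = spring-centred, + = knob or paddle tipped to the box's +y (left seen from the robot), - = to -y; stops at +-0.5 rad. It springs back by itself when let go; held at the stop it needs about 4 N sideways at the end of the toggle. Not to be used.
- paddle_tip (a point): a point in the flat black paddle (36 x 8 x 50 mm), 95 mm from its pivot along its stem, 16 mm short of its outer end
- paddle_guard (a point): the same point on the paddle box's guard, which is just like the other guard
- jar: small glass jar with a steel lid, 72 mm diameter, 110 mm tall, loose, standing beyond the boxes on the left or the right. Origin: centre of its underside, z up.
- tubs: stack of three clear snap-latch tubs with white lids, 128 x 177 mm, 150 mm tall, loose, standing on the other side from the jar. Origin: centre of its underside.
- brush: wooden handled brush, 200 mm long, lying on the bench between the robot and the boxes. Origin: middle of its length on the bench, x along it.
- dipper: orange plastic dipper lying between the robot and the boxes, right of the brush, handle pointing to the right: an upright cup 68 mm wide and 50 mm tall with a thin handle sloping down to the bench 150 mm to its -x. Origin: centre of the cup's underside.
Things that resemble listed ones, but are neither listed nor needed, are in the scene too. Of the things that look like the brush, the smaller one is meant. There is more than one size of the jar; the one meant has the size given above.

How it is judged:
By the outcome, as a careful person would: the job done as asked, in the order asked, and still so for the second after the job is handed in, with the robot touching nothing.
It also fails if it takes over 40 s, if anything falls off the work surface, if the arm or the gripper's body presses on something with over 40 N, if the wrist force passes 120 N, or if a joint passes its speed limit or range.

## Robot

A 7-joint arm with a two-finger parallel gripper is mounted at the origin on the work surface. World frame = base frame: x ahead of the robot, y to its left, z up, the work surface at z = 0. Lengths are in m, angles in rad, forces in N, time in s.
With the tool pointing down it reaches from about 0.4 to 0.85 m from the base axis. Payload 4.5 kg.
Tool frame: the origin (TCP) lies between the finger pads; the fingertips stand 11 mm ahead of it and the grasp point (between the pads) lies 8 mm behind it (r.tip_reach is the distance from the TCP to the fingertips, in m); x points along the fingers, y is the direction in which the jaws open and shut, and the axes are right-handed (so a half turn about x gives the same grasp; the last joint's range is limited). The gripper opens to 88 mm and grips with 3 to 60 N. Pads are 18 mm wide; open, the fingers measure 123 mm over their backs; the gripper's body (75 mm by 187 mm) begins 45 mm behind the grasp point.
Start: joints at [1.354, 0.689, -0.195, 1.565, 0.157, 0.902, -0.215], TCP at [0.155, -0.605, 0.218] pointing down, gripper open.
Joint ranges: [-3.01, 3.01], [-0.46, 2.08], [-1.47, 1.51], [0.13, 2.56], [-1, 4.14], [0.04, 2.09], [-2.66, 2.66]. Speed limits (rad/s): [2.57, 2.57, 3.14, 3.14, 3.14, 3.14, 3.14].

## Interface

Orientations are given as a unit quaternion [x, y, z, w].
In Python, from plant import r gives the robot as it stands.
- The arm moves only by the tool drive_tool, never from a script. Its argument "deltas" is a list of rows, each a list of 3 entries, a list of its own where there are three numbers: the turn, a rotation vector about the tool's x, y, z in degrees, then the shift along the tool's x, y, z in cm, then the finger opening in cm, from 0 to 8.81. A call has 1 to 12 rows; each row shifts and turns the commanded pose from where the row before left it, along the tool's axes as they then stand; what a row does not reach is not made up. A row lasts 1/12 s, in which the tool goes at most 41.7 mm and 7.16 degrees, less where a joint would pass 70% of its speed; a pose out of reach is approached as far as the arm can. A call is refused whole if a number of a shift passes 4.17 or a number of a turn 7.16, either way. A call with a gripper value outside its range is refused whole. The fingers move at their own pace and stop on an object; "force" is the grip in N (left out, the last holds). Time passes only in rows, so rows that do not move let the fingers close. It gives the time, the measured TCP pose, the force and the opening at its end, in the units of the state.
- r.get_state(): the state, without advancing time (a new reading comes with each control period).
- r.snapshot(name): name is "side" or "top" or "wrist"; returns a dict with "color" (420x560x3 uint8, red, green, blue), "fov_y" (degrees; the focal length in pixels is half the picture's height over the tangent of half this angle, whatever the lens; pixels are square), "cx", "cy" (the principal point, pixels), "k1" (the pictures are not rectified: a ray, as slopes to the right and down, at radius r is drawn at 1 + k1 r^2 times it, then the intrinsics apply), "extrinsics" (4x4, takes a point from world to camera coordinates); the wrist camera has in their place "tool_from_camera" (4x4, takes a point from camera to tool coordinates, whose origin is the TCP and whose axes are the tool frame's). Camera axes: x right, y up, looking along -z (the intrinsics and any distortion apply to the point x, -y, -z); pixel columns grow to the right and rows downward; lengths in m; the calibration is good to about 2 mm. A picture is of the moment at which its call begins: read the wrist's pose just before it. There is no depth.
- r.finish_job(): hands the job in, once; it reports no verdict.
The state is a dict: "clock": time; "q": joint angles; "qd": joint speeds; "joint_torque": joint torques, N m; "tool_pos": TCP position; "eef_rot": TCP orientation; "contact_force": force on the tool from outside, world axes, zero at the start; "moment": the same for the moment, N m; "opening": opening from 0.0 (shut) to 1.0 (fully open).
Only numpy, scipy, OpenCV 4.12 (cv2) and the standard library are available. Lean on these libraries where they do the work, as an engineer would, in place of code of your own. Each camera call takes 0.05 s, during which the arm holds its last target. There are 200 camera calls.

## Working session

There is one attempt and no reset: what is moved stays moved. The work goes in short steps, Python scripts to look and compute and a tool call to move; the robot and the scene stay as the last step left them, time stands still between calls to the robot, and variables do not carry over. Pictures are saved under pics/ and viewed, about 8 in all and at most 12, crops included, and the job is handed in when it is done.

Besides the shell and the picture viewer there is one more tool, called after "Emit:" as name([rows], argument=value, ...), one row to a line, values as JSON. drive_tool: Moves the arm, as the interface text tells. Its arguments: {"type":"object","properties":{"deltas":{"type":"array","items":{"type":"array"}},"force":{"type":"number"}},"required":["deltas"]}

```bash
mkdir -p pics; ls
cat > h.py <<'E'
import numpy as np, cv2
from plant import r
def snap(n,f):
    st=r.get_state(); s=r.snapshot(n); cv2.imwrite('pics/'+f,cv2.cvtColor(s['color'],cv2.COLOR_RGB2BGR))
    np.save('pics/'+f+'.npy',np.array([{k:v for k,v in s.items()}|{'st':st}],dtype=object),allow_pickle=True); return s
def load(f): return np.load('pics/'+f+'.npy',allow_pickle=True)[0]
def K(s):
    f=210/np.tan(np.radians(s['fov_y'])/2); return np.array([[f,0,s['cx']],[0,f,s['cy']],[0,0,1.]]),np.array([s['k1'],0,0,0])
def ray(s,u,v):
    k,d=K(s); p=cv2.undistortPoints(np.array([[[u,v]]],float),k,d)[0,0]
    E=np.array(s['extrinsics']); R=E[:3,:3]; o=-R.T@E[:3,3]; w=R.T@np.array([p[0],-p[1],-1]); return o,w/np.linalg.norm(w)
def atz(s,u,v,z):
    o,d=ray(s,u,v); return o+d*(z-o[2])/d[2]
def proj(s,P):
    k,d=K(s); E=np.array(s['extrinsics']); c=(E[:3,:3]@np.atleast_2d(P).T).T+E[:3,3]; c=c*[1,-1,-1]
    return cv2.projectPoints(c.reshape(-1,1,3),np.zeros(3),np.zeros(3),k,d)[0][:,0]
E
python3 - <<'E'
from h import *
a=snap('top','t1.png');b=snap('side','s1.png')
print(r.get_state()); print({k:v for k,v in b.items() if k!='color'})
E
```

```text
pics
{'clock': 0.1, 'q': array([ 1.35378675,  0.68989925, -0.19453377,  1.566239  ,  0.15727751,
        0.90251679, -0.21509112]), 'qd': array([ 5.58228638e-05, -1.70794048e-04, -1.55705350e-03, -1.50408261e-03,
       -8.91645004e-04, -2.03916748e-03, -2.54850205e-03]), 'joint_torque': array([-3.92581103e-03, -5.28491664e+01, -1.27162054e+00, -1.53835344e+01,
       -5.25148446e-02,  1.85870580e-03,  5.19173841e-05]), 'tool_pos': array([ 0.15493337, -0.60486214,  0.21749143]), 'eef_rot': array([-0.70144162, -0.08905247,  0.70165858, -0.08788944]), 'contact_force': array([ 0.39045003, -0.42235484,  0.07138224]), 'moment': array([-0.06417971,  0.0094759 ,  0.0567876 ]), 'opening': 0.9991735926795583}
{'fov_y': 56.70915664022553, 'cx': 273.0780415276376, 'cy': 212.76892338472072, 'k1': -0.08433720278737772, 'extrinsics': array([[-0.93166662, -0.36326548, -0.00595854,  0.45600642],
       [ 0.20758174, -0.54570142,  0.81186192, -0.25691965],
       [-0.29817299,  0.75514777,  0.58381908, -1.0090254 ],
       [ 0.        ,  0.        ,  0.        ,  1.        ]])}
```

View pics/t1.png

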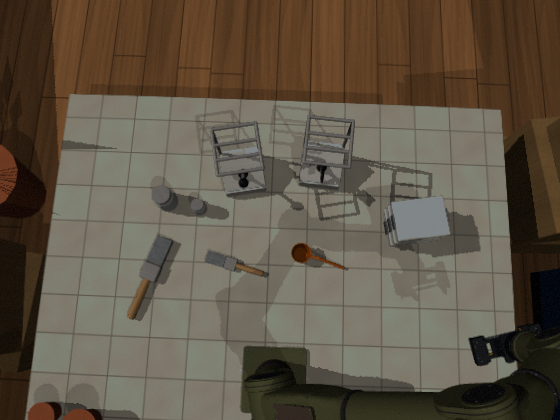

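View pics/s1.png

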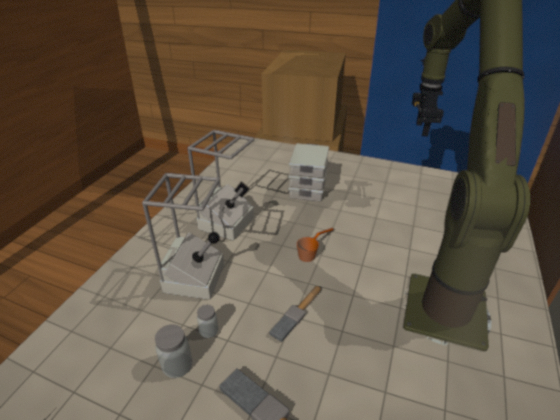

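The top view shows the ball box at about (243,175) and the paddle box at about (322,165). Both jars are on the left, at (162,197) and (198,206), and the tubs are on the right at (418,220). The push is therefore to the left (+y). I'll enlarge crops of the ball box for exact pixels.

Run:
```python
from h import *
a=cv2.imread('pics/t1.png')[110:220,140:270];b=cv2.imread('pics/s1.png')[165:305,135:265]
b=b[:130];a=np.vstack([a,np.zeros((20,130,3),np.uint8)])
cv2.imwrite('pics/c1.png',cv2.convertScaleAbs(cv2.resize(np.hstack([a,b[:130,:130]])[:100+30,:],None,fx=3,fy=3,interpolation=cv2.INTER_CUBIC),alpha=1.3,beta=15))
```

```text
(no output)
```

View pics/c1.png

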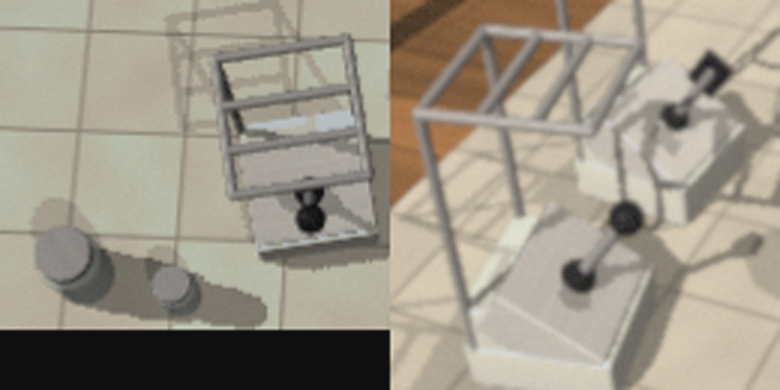

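Run:
```python
from h import *
t=load('t1.png');s=load('s1.png')
o,d=ray(t,243.7,183);p,e=ray(s,213.7,237.7)
A=np.array([d,-e]).T; x=np.linalg.lstsq(A,p-o,rcond=None)[0]; P=o+d*x[0];Q=p+e*x[1]
B=(P+Q)/2
print('ball',P,Q,'cams',o,p, 'atz',atz(t,243.7,183,.163))
F=[atz(t,*q,.3) for q in [(217.7,175),(263,168.3),(212.7,129.3),(256.7,123.3)]]
for f in F: print(f)
v=F[0]-F[1]; yaw=np.arctan2(-v[0],v[1]); w=(F[2]+F[3]-F[0]-F[1])/2; yaw2=np.arctan2(w[1],w[0]); print(np.degrees([yaw,yaw2]))
y=(yaw+yaw2)/2
R=lambda y:np.array([[np.cos(y),-np.sin(y),0],[np.sin(y),np.cos(y),0],[0,0,1]])
mid=sum(F)/4
org=mid-R(y)@[0,0,.3]; org2=B-R(y)@[-.01-.095*np.sin(np.radians(35)),0,.163]
print('origin',org,org2)
for j in [(162,195),(161.5,194.5),(198,205)]: print('jar',atz(t,*j,.11))
for z,q in((.15,(419,220)),(.05,(302,253)),(.02,(237,264)),(0,(267,275))): print(q,atz(t,*q,z))
# paddle box
F=[atz(t,*q,.3) for q in [(304,160),(351,165),(309,116),(353,121)]];
for f in F: print('pad',f)
print('small box bottom front check', proj(t,[org+R(y)@np.array(c) for c in [(-.06,-.07,0.03),(-.06,.07,0.03)]]), proj(s,[org+R(y)@np.array(c) for c in [(-.06,-.07,0),(.08,.07,0),(.07,.065,.3),(-.07,.065,.3),(-.01,0,.085)]]))
```

```text
ball [0.61057191 0.11762733 0.16028767] [0.60849018 0.11690481 0.15964288] cams [ 0.22289297 -0.00583666  1.55028307] [0.17731367 0.78741325 0.80038869] atz [0.60981542 0.11738641 0.163     ]
[0.59243351 0.18056158 0.3       ]
[0.61718529 0.05245143 0.3       ]
[0.73037891 0.20436919 0.3       ]
[0.75376499 0.07705516 0.3       ]
[10.9352069  10.00104405]
origin [0.67344067 0.12860934 0.        ] [ 0.67294745  0.12898312 -0.00303472]
jar [0.57423212 0.38604963 0.11      ]
jar [0.57584597 0.38783807 0.11      ]
jar [0.54531124 0.26607937 0.11      ]
(419, 220) [ 0.51457849 -0.43668935  0.15      ]
(302, 253) [ 0.40968734 -0.07745427  0.05      ]
(237, 264) [0.36817327 0.13752095 0.02      ]
(267, 275) [0.33688875 0.03613449 0.        ]
pad [ 0.64652952 -0.06396989  0.3       ]
pad [ 0.6367816  -0.19898161  0.3       ]
pad [ 0.78253732 -0.07515313  0.3       ]
pad [ 0.7720078  -0.20438932  0.3       ]
small box bottom front check [[266.71267625 189.38618827]
 [226.30949103 195.08769545]] [[224.18649803 264.12234112]
 [161.52657241 291.64985157]
 [143.75483927 201.47913655]
 [200.61995156 207.63778191]
 [196.86209632 256.32957631]]
```

```bash
cat >> h.py <<'E'
from scipy.spatial.transform import Rotation as Ro
YAW=np.radians(10.5); ORG=np.array([.673,.129,0])
RB=Ro.from_euler('z',YAW)
BALL=np.array([-.0645,0,.163])
def tgt(tilt=35,flip=False):
    t=np.radians(tilt); x=np.array([np.sin(t),0,-np.cos(t)]); y=np.array([0,1.,0])*(-1 if flip else 1)
    return RB*Ro.from_matrix(np.array([x,y,np.cross(x,y)]).T)
def box(p): return RB.inv().apply(np.array(p)-ORG)
def toward(p_box,tilt=35,flip=False):
    st=r.get_state(); R0=Ro.from_quat(st['eef_rot']); T=tgt(tilt,flip)
    print('clk',st['clock'],'box pos mm',np.round(box(st['tool_pos'])*1000,1),'F',np.round(st['contact_force'],1),'q',np.round(st['q'],2),'op',st['opening'])
    print('turn',np.round(np.degrees((R0.inv()*T).as_rotvec()),1),'shift cm (now axes)',np.round(100*R0.inv().apply(ORG+RB.apply(p_box)-st['tool_pos']),2),'(target axes)',np.round(100*T.inv().apply(ORG+RB.apply(p_box)-st['tool_pos']),2))
E
python3 - <<'E'
from h import *
st=r.get_state(); print(Ro.from_quat(st['eef_rot']).as_matrix().round(3))
a=tgt().apply([1,0,0]); ab=RB.inv().apply(a)
pre=BALL+np.array([0,-.06,0])-ab*.16
print(pre, ORG+RB.apply(pre))
for f in(0,1): toward(pre,flip=bool(f))
s=snap('wrist','w1.png'); print(s['tool_from_camera'])
E
```

```text
[[-0.001  0.248 -0.969]
 [ 0.002 -0.969 -0.248]
 [-1.    -0.002  0.   ]]
[-0.15627223 -0.06        0.29406433] [0.53027869 0.04152635 0.29406433]
clk 0.1 box pos mm [-643.1 -627.2  217.5] F [ 0.4 -0.4  0.1] q [ 1.35  0.69 -0.19  1.57  0.16  0.9  -0.22] op 0.9991735926795583
turn [-168.2   -1.9   53. ] shift cm (now axes) [ -7.57 -53.31 -52.41] (target axes) [21.65 56.72 44.27]
clk 0.1 box pos mm [-643.1 -627.2  217.5] F [ 0.4 -0.4  0.1] q [ 1.35  0.69 -0.19  1.57  0.16  0.9  -0.22] op 0.9991735926795583
turn [ 3.7 35.   1.3] shift cm (now axes) [ -7.57 -53.31 -52.41] (target axes) [ 21.65 -56.72 -44.27]
[[-3.41613007e-05  2.59587212e-01 -9.65719669e-01 -1.66239549e-01]
 [ 9.99999896e-01  4.48376979e-04  8.51506243e-05 -2.36610900e-04]
 [ 4.55110481e-04 -9.65719565e-01 -2.59587200e-01 -6.76297870e-02]
 [ 0.00000000e+00  0.00000000e+00  0.00000000e+00  1.00000000e+00]]
```

View pics/w1.png

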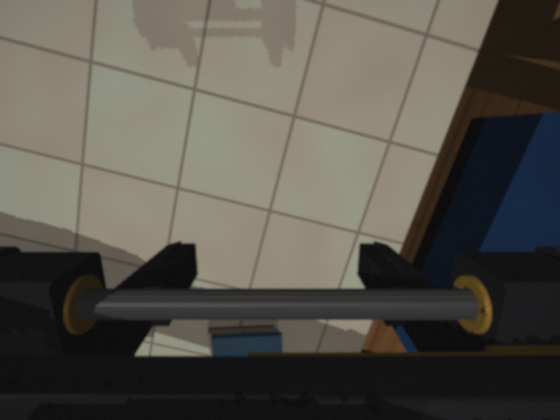

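The wrist view shows the open fingers at the bottom of the frame with empty bench below. Using the flipped orientation, the tool needs only about a 40° turn about its y. I'll rise, cross to the box and close the fingers on the way.

Emit:
drive_tool([
  [[0, 0, 0], [-4, 0, 0], 0],
  [[0, 0, 0], [-4, 0, 0], 0],
  [[0, 0, 0], [-4, 0, 0], 0],
  [[0, 0, 0], [0, -2.9, -2.9], 0],
  [[0, 0, 0], [0, -2.9, -2.9], 0],
  [[0, 0, 0], [0, -2.9, -2.9], 0],
  [[0, 0, 0], [0, -2.9, -2.9], 0],
  [[0, 0, 0], [0, -2.9, -2.9], 0],
  [[0, 0, 0], [0, -2.9, -2.9], 0],
  [[0, 0, 0], [0, -2.9, -2.9], 0],
  [[0, 0, 0], [0, -2.9, -2.9], 0],
  [[0, 0, 0], [0, -2.9, -2.9], 0],
], force=20)

```text
clock: 1.15
tool_pos: [0.3435, -0.2859, 0.3382]
eef_rot: [-0.702, -0.088, 0.702, -0.088]
contact_force: [0.3, 0.0, 0.6]
opening: 0.116
```

Emit:
drive_tool([
  [[0, 0, 0], [0, -2.9, -2.9], 0],
  [[0, 0, 0], [0, -2.9, -2.9], 0],
  [[0, 0, 0], [0, -2.9, -2.9], 0],
  [[0, 0, 0], [0, -2.9, -2.9], 0],
  [[0, 0, 0], [0, -2.9, -2.9], 0],
  [[0, 0, 0], [0, -2.9, -2.9], 0],
  [[0, 0, 0], [0, 0, 0], 0],
])

```text
clock: 1.73
tool_pos: [0.4724, -0.0666, 0.3385]
eef_rot: [0.703, 0.095, -0.699, 0.091]
contact_force: [1.0, -0.4, 0.6]
opening: 0.008
```

Run:
```python
from h import *
t=np.radians(40);ab=np.array([np.sin(t),0,-np.cos(t)])
toward(BALL+np.array([0,-.06,0])-ab*.16,40,True)
```

```text
clk 1.7333 box pos mm [-232.9 -155.8  338.5] F [ 1.  -0.4  0.6] q [ 0.31  0.36 -0.38  1.81  0.15  1.   -1.43] op 0.0077183570439845
turn [ 4.4 39.7  1.9] shift cm (now axes) [ 5.38 -8.99 -7.28] (target axes) [ 8.27 -9.58 -1.62]
```

Emit:
drive_tool([
  [[0.7, 6.6, 0.3], [0, 0, 0], 0],
  [[0.7, 6.6, 0.3], [0, 0, 0], 0],
  [[0.7, 6.6, 0.3], [0, 0, 0], 0],
  [[0.7, 6.6, 0.3], [0, 0, 0], 0],
  [[0.7, 6.6, 0.3], [0, 0, 0], 0],
  [[0.7, 6.6, 0.3], [0, 0, 0], 0],
  [[0, 0, 0], [2, -2.4, -0.4], 0],
  [[0, 0, 0], [2, -2.4, -0.4], 0],
  [[0, 0, 0], [2, -2.4, -0.4], 0],
  [[0, 0, 0], [2, -2.4, -0.4], 0],
  [[0, 0, 0], [0, 0, 0], 0],
  [[0, 0, 0], [0, 0, 0], 0],
])

```text
clock: 2.73
tool_pos: [0.4958, -0.0041, 0.3159]
eef_rot: [0.873, 0.096, -0.477, 0.041]
contact_force: [-0.3, -0.6, 0.8]
opening: 0.004
```

Run:
```python
from h import *
t=np.radians(40);ab=np.array([np.sin(t),0,-np.cos(t)])
toward(BALL+np.array([0,-.06,0])+ab*.006,40,True)
s=snap('wrist','w2.png');u=snap('side','s2.png')
b=cv2.resize(cv2.imread('pics/s2.png')[100:310,100:380],None,fx=1.4,fy=1.4)
a=cv2.resize(cv2.imread('pics/w2.png'),(392,294))
cv2.imwrite('pics/c2.png',np.hstack([a,b]))
```

```text
clk 2.7333 box pos mm [-198.5  -98.6  315.9] F [-0.3 -0.6  0.8] q [ 0.27  0.24 -0.33  2.33 -0.89  0.05 -0.52] op 0.004027330654984585
turn [0.4 7.2 1.8] shift cm (now axes) [20.81 -3.2  -3.1 ] (target axes) [20.92 -3.86 -0.44]
```

View pics/c2.png

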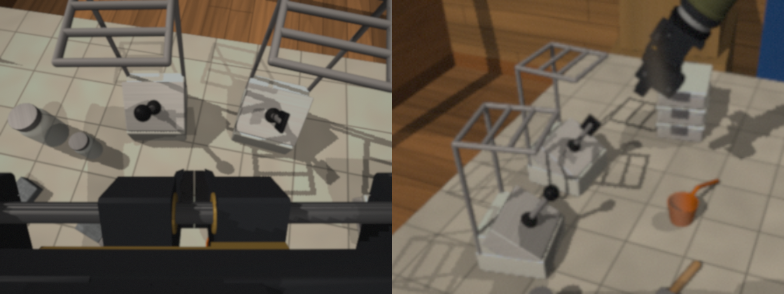

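The wrist view puts the ball (145,110) left of the closed fingertips (195). The side view shows the arm clear of both guards. Joint 6 is near its lower limit, so I'll extend forward first and finish the tilt afterwards.

Emit:
drive_tool([
  [[0, 0, 0], [2, -0.6, 0], 0],
  [[0, 0, 0], [2, -0.6, 0], 0],
  [[0, 0, 0], [2, -0.6, 0], 0],
  [[0, 0, 0], [2, -0.6, 0], 0],
  [[0, 0, 0], [2, -0.6, 0], 0],
  [[0, 0, 0], [0, 0, 0], 0],
])

```text
clock: 3.33
tool_pos: [0.5533, 0.0299, 0.2694]
eef_rot: [0.858, 0.098, -0.502, 0.039]
contact_force: [1.0, -0.4, -0.3]
opening: 0.003
```

Run:
```python
from h import *
t=np.radians(38);ab=np.array([np.sin(t),0,-np.cos(t)])
toward(BALL+np.array([0,-.06,0])+ab*.006,38,True)
```

```text
clk 3.3333 box pos mm [-135.7  -75.7  269.4] F [ 1.  -0.4 -0.3] q [ 0.01  0.39 -0.13  2.22 -1.    0.04 -0.48] op 0.0030149559491930308
turn [0.2 8.5 2.4] shift cm (now axes) [13.41 -1.01 -1.04] (target axes) [13.37 -1.57  0.94]
```

Joints 5 and 6 are at their limits and only about 29° of tilt was reached. The wrist branch has to change, so I'll fit the arm's kinematics from the logged states.

```bash
cat > fk.py <<'E'
from h import *
from itertools import product
from scipy.optimize import least_squares
def rot(q,s):
    ax='zyzyzyz'; sg=[s[0],1,s[1],1,s[2],1,s[3]]; return [Ro.from_euler(a,q[i]*sg[i]) for i,a in enumerate(ax)]
def fk(q,p,s,T0):
    r_=rot(q,s); h,L1,L2,L3,e,w,x=p
    A=r_[0]*r_[1]*r_[2]; P=np.array([0,0,h])+A.apply([e,0,L1])
    A=A*r_[3]; P=P+A.apply([-x,0,0]); A=A*r_[4]; P=P+A.apply([0,0,L2]); A=A*r_[5]
    P=P+A.apply([w,0,0]); A=A*r_[6]; return P+A.apply([0,0,L3]), A*T0
E
python3 - <<'E'
from fk import *
D=[([1.35378675,.68989925,-.19453377,1.566239,.15727751,.90251679,-.21509112],[.15493,-.60486,.21749],[-0.70144162,-0.08905247,0.70165858,-0.08788944]),
([.31,.36,-.38,1.81,.15,1.0,-1.43],[.4724,-.0666,.3385],[.703,.095,-.699,.091]),
([.27,.24,-.33,2.33,-.89,.05,-.52],[.4958,-.0041,.3159],[.873,.096,-.477,.041])]
st=r.get_state(); D.append((st['q'],st['tool_pos'],st['eef_rot']))
best=[]
for s in product([1,-1],repeat=4):
    As=[fk(q,[.36,.4,.4,.3,0,0,0],s,Ro.identity())[1] for q,_,_ in D]
    M=Ro.concatenate([a.inv()*Ro.from_quat(e) for a,(_,_,e) in zip(As,D)]); T0=M.mean(); err=max((T0.inv()*M).magnitude())
    f=lambda p:np.concatenate([(fk(q,p,s,T0)[0]-np.array(x))*1000 for q,x,_ in D]+[np.array(p[4:])*10])
    o=least_squares(f,[.36,.4,.4,.3,0,0,0]); best.append((np.degrees(err),np.abs(o.fun).max(),s,o.x.round(4),T0.as_quat().round(3)))
for b in sorted(best,key=lambda b:b[0])[:3]: print(b)
print(D[-1])
E
```

```text
(np.float64(0.3993913671739537), np.float64(15.366983309342302), (-1, -1, -1, -1), array([-0.1511,  0.56  ,  0.0902,  0.1092,  0.0878, -0.0099,  0.1958]), array([ 0.499, -0.499,  0.501,  0.5  ]))
(np.float64(9.377009256606128), np.float64(191.58145491477353), (1, 1, 1, 1), array([ 0.0632, -2.393 , -1.4834, -1.5534,  2.0563,  0.029 ,  1.0195]), array([-0.559, -0.415, -0.627,  0.35 ]))
(np.float64(14.444550154829424), np.float64(192.21237352361774), (1, -1, 1, 1), array([-0.5139, -2.0883, -1.6656, -1.6323,  1.999 ,  0.2149,  1.2113]), array([-0.506, -0.444, -0.499,  0.546]))
(array([ 0.01073639,  0.38716255, -0.12722129,  2.22348379, -0.99677026,
        0.04325131, -0.47827798]), array([0.55334599, 0.0298775 , 0.26939943]), array([ 0.85848063,  0.09814028, -0.50188901,  0.03856059]))
```

```bash
cat > fk.py <<'E'
from h import *
import os,json
from scipy.optimize import least_squares
T0=Ro.from_quat([.5,-.5,.5,.5])
D=[([1.35378675,.68989925,-.19453377,1.566239,.15727751,.90251679,-.21509112],[.15493,-.60486,.21749],1),
([.31,.36,-.38,1.81,.15,1.0,-1.43],[.4724,-.0666,.3385],.3),
([.27,.24,-.33,2.33,-.89,.05,-.52],[.4958,-.0041,.3159],.3),
([.01073639,.38716255,-.12722129,2.22348379,-.99677026,.04325131,-.47827798],[.55334599,.0298775,.26939943],1)]
if os.path.exists('d.json'): D+=[(a,b,1) for a,b in json.load(open('d.json'))]
def log():
    st=r.get_state(); d=json.load(open('d.json')) if os.path.exists('d.json') else []
    d.append([list(st['q']),list(st['tool_pos'])]); json.dump(d,open('d.json','w'))
def fk(q,p):
    O=np.reshape(p,(-1,3)); P=O[0]*1.; A=Ro.identity()
    for i,a in enumerate('zyzyzyz'):
        A=A*Ro.from_euler(a,q[i]*(1 if a=='y' else -1))
        if i in(1,3,5,6): P=P+A.apply(O[{1:1,3:2,5:3,6:4}[i]])
        if i==2: P=P+A.apply(O[5])
    return P,A*T0
P0=np.array([0,0,.36, 0,0,.2, 0,0,.4, 0,0,.1, 0,0,.2, 0,0,.2])
def fit():
    f=lambda p:np.concatenate([w*(fk(q,p)[0]-np.array(x))*1000 for q,x,w in D]+[(p-P0)*np.tile([20,20,8],6)])
    o=least_squares(f,P0); return o.x,o.fun[:3*len(D)]
E
python3 - <<'E'
from fk import *
p,e=fit(); print(p.reshape(-1,3).round(3)); print(e.round(1))
E
```

```text
[[-0.011 -0.004  0.372]
 [ 0.007 -0.029  0.268]
 [-0.004 -0.005  0.344]
 [ 0.001 -0.003  0.123]
 [-0.004  0.007  0.223]
 [ 0.01  -0.005  0.268]]
[ 0.   0.  -0.  -0.   0.   0.1  0.1 -0.1 -0.4 -0.   0.   0.1]
```

```bash
cat >> fk.py <<'E'
LO=np.array([-3.01,-.46,-1.47,.13,-1,.04,-2.66]);HI=np.array([3.01,2.08,1.51,2.56,4.14,2.09,2.66])
def ik(P,R,q0,p,w=.02):
    def f(q):
        a,A=fk(q,p); return np.concatenate([(a-P)*10,(R.inv()*A).as_rotvec()*5,w*(q-q0)])
    o=least_squares(f,np.clip(q0,LO+.01,HI-.01),bounds=(LO,HI)); a,A=fk(o.x,p)
    return o.x,np.linalg.norm(a-P)*1000,np.degrees((R.inv()*A).magnitude())
E
python3 - <<'E'
from fk import *
p,e=fit(); rng=np.random.default_rng(0); qc=np.array(r.get_state()['q'])
for tilt in(30,36):
  for fl in(True,False):
    t=np.radians(tilt);ab=np.array([np.sin(t),0,-np.cos(t)]); P=ORG+RB.apply(BALL+np.array([0,-.02,0])+ab*.006); R=tgt(tilt,fl)
    S=[]
    for k in range(25):
        q,a,b=ik(P,R,rng.uniform(LO,HI) if k else qc,p,.003)
        if a<5 and b<1.5: S.append((np.abs(q-qc).max(),q.round(2)))
    S.sort(key=lambda x:x[0]); print(tilt,fl,len(S)); 
    for x in S[:5]: print(x)
E
```

```text
30 True 8
(np.float64(3.1771263234762204), array([ 0.04,  0.71, -0.44,  2.15,  2.18,  0.37,  2.54]))
(np.float64(3.329640399344611), array([-0.04,  0.69, -0.31,  2.16,  2.33,  0.31,  2.37]))
(np.float64(3.651085136595304), array([-0.15,  0.68, -0.14,  2.16,  2.65,  0.25,  2.02]))
(np.float64(3.866685296314113), array([-0.21,  0.67, -0.05,  2.17,  2.87,  0.23,  1.79]))
(np.float64(4.219231199022643), array([-0.29,  0.68,  0.08,  2.17,  3.22,  0.23,  1.43]))
30 False 16
(np.float64(2.813022754631916), array([ 0.45,  1.04, -1.24,  2.07,  1.82,  0.97, -0.  ]))
(np.float64(2.8132800225153063), array([ 0.44,  1.02, -1.21,  2.07,  1.82,  0.94, -0.02]))
(np.float64(2.8140000318658025), array([ 0.47,  1.08, -1.3 ,  2.07,  1.82,  1.04,  0.02]))
(np.float64(2.816592379244132), array([ 0.41,  0.97, -1.13,  2.07,  1.82,  0.86, -0.05]))
(np.float64(2.816892756699937), array([ 0.41,  0.96, -1.12,  2.07,  1.82,  0.86, -0.05]))
36 True 13
(np.float64(3.1751596261074004), array([ 0.3 ,  0.89, -0.9 ,  2.22,  2.18,  0.78,  2.66]))
(np.float64(3.313875286092297), array([ 0.18,  0.8 , -0.67,  2.23,  2.32,  0.64,  2.46]))
(np.float64(3.4159296192806385), array([ 0.1 ,  0.77, -0.55,  2.24,  2.42,  0.58,  2.33]))
(np.float64(3.7899808006691913), array([-0.12,  0.71, -0.2 ,  2.25,  2.79,  0.47,  1.89]))
(np.float64(3.8866375303442258), array([-0.17,  0.7 , -0.12,  2.26,  2.89,  0.46,  1.78]))
36 False 16
(np.float64(2.9932501927380333), array([ 0.51,  1.24, -1.47,  2.16,  2.  ,  1.27, -0.04]))
(np.float64(2.9932508521500534), array([ 0.51,  1.24, -1.47,  2.16,  2.  ,  1.27, -0.04]))
(np.float64(2.9932521213198706), array([ 0.51,  1.24, -1.47,  2.16,  2.  ,  1.27, -0.04]))
(np.float64(3.0243468875990116), array([ 0.45,  1.05, -1.22,  2.17,  2.03,  1.01, -0.19]))
(np.float64(3.0299308961188762), array([ 0.44,  1.03, -1.19,  2.17,  2.03,  0.98, -0.21]))
```

A feasible branch needs q5 near π, with the wrist turned half a turn about the forearm axis. I'll back off and undo the tilt first.

Emit:
drive_tool([
  [[0, -3, 0], [-3, 0, 0], 0],
  [[0, -4, 0], [-3, 0, 0], 0],
  [[0, -5, 0], [-3, 0, 0], 0],
  [[0, -6, 0], [-2, 0, 0], 0],
  [[0, -6, 0], [0, 0, 0], 0],
  [[0, -6, 0], [0, 0, 0], 0],
  [[0, 0, 0], [0, 0, 0], 0],
])

```text
clock: 3.92
tool_pos: [0.5367, 0.0288, 0.3144]
eef_rot: [0.744, 0.097, -0.658, 0.06]
contact_force: [1.8, 0.8, 0.0]
opening: 0.004
```

```bash
cat >> fk.py <<'E'
def cone(q,p,dq5,dq6=0):
    "row rotvec(deg, tool axes) and shift(cm) for turning q5 by dq5 and q6 by dq6 (deg), the rest still"
    a,A=fk(q,p); q2=np.array(q,float); q2[4]+=np.radians(dq5); q2[5]+=np.radians(dq6); b,B=fk(q2,p)
    return np.degrees((A.inv()*B).as_rotvec()).round(2),(100*A.inv().apply(b-a)).round(2)
E
python3 - <<'E'
from fk import *
log(); toward(BALL,0,True); p,e=fit(); q=r.get_state()['q']; print(e.round(1),p.round(3))
print(cone(q,p,5));
E
```

```text
clk 3.9167 box pos mm [-152.3  -73.6  314.4] F [1.8 0.8 0. ] q [-0.54  0.47  0.69  1.84 -0.49  0.87 -0.97] op 0.0035524869702747578
turn [ 2.3 -7.2  2.3] shift cm (now axes) [16.43 -6.41 -7.06] (target axes) [15.14 -7.36 -8.78]
[ 0.   0.  -0.  -0.   0.   0.1  0.1 -0.1 -0.4 -0.   0.   0.1] [-0.011 -0.004  0.372  0.007 -0.029  0.268 -0.004 -0.005  0.344  0.001
 -0.003  0.123 -0.004  0.007  0.223  0.01  -0.005  0.268]
(array([-3.22, -2.17,  3.15]), array([-0.09,  1.91,  1.23]))
```

```bash
cat >> fk.py <<'E'
def plan(goal,n,p,show=12):
    q=np.array(r.get_state()['q']); Q=np.linspace(q,goal,n+1); X=[fk(a,p) for a in Q]
    for k in range(min(show,n)):
        (a,A),(b,B)=X[k],X[k+1]
        print(k,np.degrees((A.inv()*B).as_rotvec()).round(1),(100*A.inv().apply(b-a)).round(2),'box',np.round(box(b)*1000), 'ax',RB.inv().apply(B.apply([1,0,0])).round(2))
def pre(back,y,tilt,q0,p,fl=False):
    t=np.radians(tilt);ab=np.array([np.sin(t),0,-np.cos(t)]); return ik(ORG+RB.apply(BALL+np.array([0,y,0])-ab*back),tgt(tilt,fl),np.array(q0),p,.01)
E
python3 - <<'E'
from fk import *
p,e=fit(); print(e.round(1))
g,a,b=pre(.16,-.06,36,[-.1,.5,0,2.3,2.8,.5,-1.25],p); print(g.round(2),a,b)
plan(g,36,p,36)
E
```

```text
[-0.   0.  -0.   0.   0.1  0.2  0.  -0.3 -0.6  0.   0.1  0.2 -0.  -0.
 -0. ]
[-0.05  0.31 -0.15  2.35  2.85  0.15 -1.26] 0.0016174023923650536 0.00021519615612634784
0 [-3.1 -2.   3.1] [0.34 1.84 1.47] box [-166.  -92.  308.] ax [ 0.09 -0.01 -1.  ]
1 [-3.2 -1.9  3. ] [0.34 1.74 1.38] box [-178. -111.  304.] ax [ 0.07 -0.07 -1.  ]
2 [-3.4 -1.7  2.9] [0.34 1.65 1.3 ] box [-188. -129.  301.] ax [ 0.05 -0.12 -0.99]
3 [-3.5 -1.6  2.9] [0.33 1.56 1.2 ] box [-196. -147.  300.] ax [ 0.03 -0.18 -0.98]
4 [-3.6 -1.4  2.8] [0.32 1.48 1.1 ] box [-203. -165.  299.] ax [ 0.02 -0.23 -0.97]
5 [-3.8 -1.3  2.7] [0.31 1.4  0.99] box [-208. -182.  300.] ax [ 0.02 -0.28 -0.96]
6 [-3.9 -1.1  2.7] [0.29 1.32 0.89] box [-211. -197.  302.] ax [ 0.02 -0.33 -0.94]
7 [-4.  -0.9  2.6] [0.27 1.25 0.77] box [-213. -212.  304.] ax [ 0.03 -0.37 -0.93]
8 [-4.1 -0.8  2.6] [0.25 1.18 0.66] box [-213. -225.  306.] ax [ 0.04 -0.42 -0.91]
9 [-4.2 -0.6  2.6] [0.22 1.12 0.54] box [-211. -238.  310.] ax [ 0.06 -0.45 -0.89]
10 [-4.2 -0.4  2.5] [0.19 1.06 0.43] box [-208. -248.  313.] ax [ 0.08 -0.49 -0.87]
11 [-4.3 -0.3  2.5] 
[... 1445 characters left out ...]
.72]
28 [-4.8  1.3  2.1] [-0.3   0.94 -1.19] box [-108. -157.  325.] ax [ 0.63 -0.27 -0.73]
29 [-4.8  1.3  2.1] [-0.31  0.96 -1.22] box [-111. -142.  321.] ax [ 0.64 -0.22 -0.74]
30 [-4.8  1.4  2. ] [-0.31  0.99 -1.25] box [-115. -127.  317.] ax [ 0.64 -0.18 -0.75]
31 [-4.9  1.4  2. ] [-0.32  1.   -1.27] box [-121. -112.  312.] ax [ 0.64 -0.14 -0.76]
32 [-4.9  1.4  1.9] [-0.31  1.02 -1.29] box [-129.  -98.  308.] ax [ 0.63 -0.1  -0.77]
33 [-4.9  1.4  1.9] [-0.31  1.04 -1.3 ] box [-137.  -84.  303.] ax [ 0.62 -0.07 -0.78]
34 [-4.9  1.4  1.8] [-0.31  1.05 -1.3 ] box [-147.  -72.  298.] ax [ 0.61 -0.03 -0.8 ]
35 [-5.   1.4  1.7] [-0.3   1.05 -1.29] box [-159.  -60.  292.] ax [ 0.59 -0.   -0.81]
```

Emit:
drive_tool([
  [[-3.1, -2, 3.1], [0.3, 1.8, 1.5], 0],
  [[-3.2, -1.9, 3], [0.3, 1.7, 1.4], 0],
  [[-3.4, -1.7, 2.9], [0.3, 1.6, 1.3], 0],
  [[-3.5, -1.6, 2.9], [0.3, 1.6, 1.2], 0],
  [[-3.6, -1.4, 2.8], [0.3, 1.5, 1.1], 0],
  [[-3.8, -1.3, 2.7], [0.3, 1.4, 1], 0],
  [[-3.9, -1.1, 2.7], [0.3, 1.3, 0.9], 0],
  [[-4, -0.9, 2.6], [0.3, 1.2, 0.8], 0],
  [[-4.1, -0.8, 2.6], [0.2, 1.2, 0.7], 0],
  [[-4.2, -0.6, 2.6], [0.2, 1.1, 0.5], 0],
  [[-4.2, -0.4, 2.5], [0.2, 1.1, 0.4], 0],
  [[-4.3, -0.3, 2.5], [0.2, 1, 0.3], 0],
])

```text
clock: 4.92
tool_pos: [0.514, -0.1615, 0.3165]
eef_rot: [-0.571, -0.14, 0.618, -0.522]
contact_force: [-0.7, 0.5, -0.2]
opening: 0.007
```

```bash
cat > rp.py <<'E'
from fk import *
import sys
log(); p,e=fit(); toward(BALL,36,False)
q=r.get_state()['q']; g,a,b=pre(.16,-.06,36,np.r_[-.1,.5,0,2.3,2.8,.5,-1.25],p); print(g.round(2),a,b)
n=int(sys.argv[1]); plan(g,n,p,n)
E
python3 rp.py 24
```

```text
clk 4.9167 box pos mm [-209.3 -256.7  316.5] F [-0.7  0.5 -0.2] q [-0.67  0.52  0.88  2.05  0.2   0.49 -0.64] op 0.00682300623247934
turn [-115.9   18.7   46.3] shift cm (now axes) [  1.42 -10.37 -31.54] (target axes) [20.93 25.67  2.69]
[-0.05  0.31 -0.15  2.35  2.85  0.15 -1.26] 0.0016174023923650536 0.00021519615612634784
0 [-4.7 -0.9  1. ] [0.46 0.27 0.66] box [-212. -256.  310.] ax [ 0.11 -0.53 -0.84]
1 [-4.7 -0.7  1.2] [0.41 0.31 0.48] box [-212. -263.  309.] ax [ 0.12 -0.55 -0.83]
2 [-4.7 -0.5  1.3] [0.35 0.35 0.31] box [-211. -269.  309.] ax [ 0.13 -0.57 -0.81]
3 [-4.8 -0.2  1.4] [0.29 0.41 0.15] box [-208. -273.  309.] ax [ 0.15 -0.58 -0.8 ]
4 [-4.8 -0.   1.6] [0.24 0.46 0.01] box [-203. -276.  309.] ax [ 0.18 -0.58 -0.79]
5 [-4.8  0.1  1.7] [ 0.18  0.53 -0.13] box [-197. -277.  309.] ax [ 0.2  -0.59 -0.78]
6 [-4.8  0.3  1.8] [ 0.12  0.59 -0.26] box [-191. -276.  308.] ax [ 0.24 -0.58 -0.78]
7 [-4.8  0.5  2. ] [ 0.06  0.66 -0.38] box [-184. -273.  308.] ax [ 0.27 -0.58 -0.77]
8 [-4.8  0.6  2.1] [ 0.    0.73 -0.48] box [-176. -269.  307.] ax [ 0.31 -0.56 -0.77]
9 [-4.7  0.7  
[... 589 characters left out ...]
.77]
16 [-4.8  0.9  2.6] [-0.37  1.27 -0.91] box [-132. -176.  299.] ax [ 0.55 -0.31 -0.77]
17 [-4.8  0.9  2.6] [-0.4   1.32 -0.92] box [-131. -160.  298.] ax [ 0.57 -0.26 -0.78]
18 [-4.8  0.8  2.6] [-0.42  1.36 -0.92] box [-132. -143.  297.] ax [ 0.58 -0.22 -0.78]
19 [-4.8  0.8  2.6] [-0.44  1.4  -0.92] box [-134. -125.  296.] ax [ 0.59 -0.17 -0.79]
20 [-4.9  0.8  2.5] [-0.46  1.43 -0.9 ] box [-138. -108.  295.] ax [ 0.6  -0.13 -0.79]
21 [-4.9  0.7  2.5] [-0.47  1.45 -0.89] box [-144.  -92.  294.] ax [ 0.6  -0.08 -0.8 ]
22 [-5.   0.7  2.4] [-0.47  1.46 -0.86] box [-150.  -75.  293.] ax [ 0.59 -0.04 -0.8 ]
23 [-5.1  0.6  2.3] [-0.48  1.46 -0.83] box [-159.  -60.  292.] ax [ 0.59 -0.   -0.81]
```

Emit:
drive_tool([
  [[-4.7, -0.9, 1], [0.4, 0.3, 0.6], 0],
  [[-4.7, -0.7, 1.2], [0.4, 0.3, 0.5], 0],
  [[-4.7, -0.5, 1.3], [0.3, 0.4, 0.3], 0],
  [[-4.8, -0.2, 1.4], [0.2, 0.4, 0.2], 0],
  [[-4.8, 0, 1.6], [0.2, 0.5, 0], 0],
  [[-4.8, 0.1, 1.7], [0.1, 0.5, -0.1], 0],
  [[-4.8, 0.3, 1.8], [0.1, 0.6, -0.2], 0],
  [[-4.8, 0.5, 2], [0, 0.7, -0.4], 0],
  [[-4.8, 0.6, 2.1], [0, 0.7, -0.5], 0],
  [[-4.7, 0.7, 2.2], [-0.1, 0.8, -0.6], 0],
])

```text
clock: 5.75
tool_pos: [0.5564, -0.1655, 0.3155]
eef_rot: [0.327, 0.31, -0.432, 0.781]
contact_force: [0.4, 0.1, 0.2]
opening: 0.005
```

```bash
python3 rp.py 18
```

```text
clk 5.75 box pos mm [-168.4 -268.3  315.5] F [0.4 0.1 0.2] q [-0.68  0.54  0.91  2.19  0.68  0.09 -0.26] op 0.005337825978765788
turn [-67.2  10.7  35.4] shift cm (now axes) [  0.68  12.61 -30.01] (target axes) [18.44 26.83 -0.56]
[-0.03  0.32 -0.18  2.39  2.87  0.2  -1.29] 0.0016475560828069836 0.00023795770645179906
0 [-3.9  1.5 -0.2] [ 0.38 -0.48 -1.12] box [-172. -263.  305.] ax [ 0.34 -0.52 -0.78]
1 [-3.9  1.4  0.1] [ 0.31 -0.3  -1.07] box [-175. -257.  296.] ax [ 0.33 -0.5  -0.8 ]
2 [-3.9  1.3  0.4] [ 0.24 -0.12 -1.02] box [-177. -250.  288.] ax [ 0.33 -0.48 -0.81]
3 [-3.9  1.2  0.7] [ 0.16  0.06 -0.96] box [-179. -244.  281.] ax [ 0.34 -0.46 -0.82]
4 [-3.9  1.   0.9] [ 0.09  0.23 -0.89] box [-179. -236.  276.] ax [ 0.35 -0.44 -0.83]
5 [-3.9  0.9  1.2] [ 0.02  0.4  -0.82] box [-179. -228.  271.] ax [ 0.36 -0.42 -0.84]
6 [-3.9  0.7  1.4] [-0.05  0.56 -0.75] box [-178. -219.  268.] ax [ 0.37 -0.39 -0.84]
7 [-3.9  0.5  1.6] [-0.12  0.72 -0.67] box [-177. -210.  266.] ax [ 0.38 -0.37 -0.85]
8 [-3.9  0.3  1.8] [-0.19  0.87 -0.58] box [-175. -200.  264.] ax [ 0.4  -0.34 -0.85]
9 [-3.9  0.2  2. ] [-0.26  1.02 -0.5 ] box [-172. -188.  264.] ax [ 0.42 -0.31 -0.85]
10 [-3.9 -0.   2.1] [-0.32  1.15 -0.41] box [-169. -176.  265.] ax [ 0.44 -0.28 -0.85]
11 [-3.9 -0.2  2.3] [-0.38  1.29 -0.33] box [-166. -163.  266.] ax [ 0.47 -0.25 -0.85]
12 [-3.9 -0.3  2.4] [-0.44  1.41 -0.24] box [-163. -148.  269.] ax [ 0.49 -0.21 -0.84]
13 [-3.9 -0.5  2.5] [-0.49  1.53 -0.16] box [-161. -133.  272.] ax [ 0.51 -0.18 -0.84]
14 [-3.9 -0.6  2.6] [-0.54  1.64 -0.08] box [-159. -116.  276.] ax [ 0.53 -0.14 -0.83]
15 [-4.  -0.7  2.7] [-0.58  1.75 -0.01] box [-158.  -98.  281.] ax [ 0.55 -0.09 -0.83]
16 [-4.  -0.8  2.7] [-0.62  1.85  0.06] box [-157.  -80.  286.] ax [ 0.57 -0.05 -0.82]
17 [-4.  -0.9  2.7] [-0.65  1.94  0.12] box [-159.  -60.  292.] ax [ 0.59 -0.   -0.81]
```

Run:
```python
from fk import *
p,e=fit(); g=np.array(r.get_state()['q']); print(g.round(2)); g[4]=1.9; g[5]=.2; g[6]=.9
plan(g,22,p,22)
```

```text
[-0.68  0.54  0.91  2.19  0.68  0.09 -0.26]
0 [-6.2 -0.4 -0.2] [-0.   -0.09  0.21] box [-169. -270.  317.] ax [ 0.34 -0.55 -0.76]
1 [-6.2 -0.4 -0.2] [-0.   -0.1   0.21] box [-170. -272.  318.] ax [ 0.34 -0.55 -0.76]
2 [-6.2 -0.4 -0.2] [-0.   -0.11  0.21] box [-170. -274.  319.] ax [ 0.33 -0.56 -0.76]
3 [-6.2 -0.4 -0.3] [-0.   -0.12  0.21] box [-170. -276.  320.] ax [ 0.33 -0.57 -0.75]
4 [-6.2 -0.4 -0.3] [-0.   -0.13  0.21] box [-171. -278.  322.] ax [ 0.33 -0.57 -0.75]
5 [-6.2 -0.4 -0.3] [-0.   -0.14  0.21] box [-171. -280.  323.] ax [ 0.33 -0.58 -0.74]
6 [-6.2 -0.4 -0.3] [-0.   -0.16  0.21] box [-170. -282.  325.] ax [ 0.33 -0.59 -0.74]
7 [-6.2 -0.4 -0.3] [-0.   -0.17  0.21] box [-170. -284.  327.] ax [ 0.33 -0.59 -0.73]
8 [-6.2 -0.4 -0.4] [-0.   -0.18  0.21] box [-170. -286.  329.] ax [ 0.33 -0.6  -0.73]
9 [-6.2 -0.4 -0.4] [-0.   -0.2   0.21] box [-169. -288.  331.] ax [ 0.34 -0.61 -0.72]
10 [-6.2 -0.4 -0.4] [-0.   -0.21  0.2 ] box [-168. -290.  333.] ax [ 0.34 -0.61 -0.71]
11 [-6.2 -0.3 -0.4] [-0.   -0.23  0.2 ] box [-167. -292.  335.] ax [ 0.34 -0.62 -0.71]
12 [-6.2 -0.3 -0.5] [-0.   -0.24  0.19] box [-166. -294.  337.] ax [ 0.35 -0.62 -0.7 ]
13 [-6.2 -0.3 -0.5] [-0.   -0.26  0.19] box [-165. -296.  339.] ax [ 0.35 -0.63 -0.69]
14 [-6.2 -0.3 -0.5] [ 0.   -0.27  0.18] box [-163. -297.  341.] ax [ 0.36 -0.63 -0.69]
15 [-6.2 -0.3 -0.5] [ 0.   -0.29  0.17] box [-161. -299.  344.] ax [ 0.36 -0.64 -0.68]
16 [-6.2 -0.3 -0.5] [ 0.   -0.3   0.16] box [-159. -300.  346.] ax [ 0.37 -0.64 -0.67]
17 [-6.2 -0.3 -0.6] [ 0.   -0.31  0.15] box [-157. -301.  349.] ax [ 0.38 -0.65 -0.66]
18 [-6.2 -0.3 -0.6] [ 0.   -0.33  0.14] box [-155. -303.  351.] ax [ 0.38 -0.65 -0.66]
19 [-6.2 -0.2 -0.6] [ 0.   -0.34  0.13] box [-152. -304.  354.] ax [ 0.39 -0.65 -0.65]
20 [-6.2 -0.2 -0.6] [ 0.   -0.36  0.11] box [-149. -304.  356.] ax [ 0.4  -0.66 -0.64]
21 [-6.2 -0.2 -0.7] [ 0.   -0.37  0.1 ] box [-147. -305.  358.] ax [ 0.41 -0.66 -0.63]
```

Emit:
drive_tool([
  [[-6.2, -0.4, -0.2], [0, -0.1, 0.2], 0],
  [[-6.2, -0.4, -0.2], [0, -0.1, 0.2], 0],
  [[-6.2, -0.4, -0.2], [0, -0.1, 0.2], 0],
  [[-6.2, -0.4, -0.3], [0, -0.1, 0.2], 0],
  [[-6.2, -0.4, -0.3], [0, -0.1, 0.2], 0],
  [[-6.2, -0.4, -0.3], [0, -0.1, 0.2], 0],
  [[-6.2, -0.4, -0.3], [0, -0.2, 0.2], 0],
  [[-6.2, -0.4, -0.3], [0, -0.2, 0.2], 0],
  [[-6.2, -0.4, -0.4], [0, -0.2, 0.2], 0],
  [[-6.2, -0.4, -0.4], [0, -0.2, 0.2], 0],
  [[-6.2, -0.4, -0.4], [0, -0.2, 0.2], 0],
  [[-6.2, -0.3, -0.4], [0, -0.2, 0.2], 0],
])

```text
clock: 6.75
tool_pos: [0.5605, -0.1879, 0.3333]
eef_rot: [-0.239, 0.488, -0.193, 0.817]
contact_force: [-0.4, 0.0, 0.1]
opening: 0.006
```

Run:
```python
from fk import *
log();toward(BALL,36,False)
p,e=fit(); g=np.array(r.get_state()['q']); print(g.round(2),r.get_state()['qd'].round(2),e.round(1)[-6:]); g[5]=.45;g[4]+=.5; g[6]+=.2
plan(g,10,p,10)
```

```text
clk 6.75 box pos mm [-168.4 -291.1  333.3] F [-0.4  0.   0.1] q [-0.72  0.57  0.98  2.2   1.37  0.1   0.34] op 0.006026618530272057
turn [  5.9 -10.6  38.1] shift cm (now axes) [-2.54 35.02  3.52] (target axes) [19.89 29.11 -1.61]
[-0.72  0.57  0.98  2.2   1.37  0.1   0.34] [-0.04  0.04  0.09 -0.    0.72 -0.    0.56] [-0.1  0.  -0.1  0.1  0.   0. ]
0 [-4.   0.4 -2. ] [-0.02 -1.21 -0.2 ] box [-173. -299.  338.] ax [ 0.33 -0.65 -0.69]
1 [-4.   0.3 -2. ] [-0.02 -1.22 -0.17] box [-177. -308.  345.] ax [ 0.32 -0.68 -0.66]
2 [-4.   0.3 -2.1] [-0.02 -1.24 -0.14] box [-180. -317.  353.] ax [ 0.31 -0.7  -0.64]
3 [-3.9  0.2 -2.1] [-0.02 -1.26 -0.11] box [-182. -326.  362.] ax [ 0.3  -0.73 -0.61]
4 [-3.9  0.2 -2.1] [-0.02 -1.28 -0.08] box [-183. -334.  372.] ax [ 0.3  -0.75 -0.59]
5 [-3.9  0.1 -2.2] [-0.02 -1.3  -0.05] box [-183. -342.  382.] ax [ 0.3  -0.78 -0.55]
6 [-3.9  0.1 -2.2] [-0.02 -1.32 -0.03] box [-182. -349.  393.] ax [ 0.3  -0.8  -0.52]
7 [-3.8  0.1 -2.3] [-0.02 -1.35 -0.  ] box [-180. -356.  405.] ax [ 0.31 -0.82 -0.49]
8 [-3.8  0.  -2.3] [-0.02 -1.37  0.02] box [-177. -362.  417.] ax [ 0.32 -0.83 -0.45]
9 [-3.7 -0.  -2.4] [-0.02 -1.4   0.04] box [-174. -367.  429.] ax [ 0.33 -0.85 -0.42]
```

Run:
```python
from fk import *
p,e=fit(); q=np.array(r.get_state()['q'])
for w in(.3,.1,.03):
  for s in (q,q+[0,0,0,0,.8,.4,-.8]):
    for back in(.16,-.006):
        t=np.radians(36);ab=np.array([np.sin(t),0,-np.cos(t)]); g=ik(ORG+RB.apply(BALL+np.array([0,-.06,0])-ab*back),tgt(36,False),s,p,w/5); print(w,back,g[0].round(2),g[1:])
m=q+(np.array([-.03,.32,-.18,2.39,2.87,.2,-1.29])-q)*.5; m[5]=.45
plan(m,12,p,12)
```

```text
0.3 0.16 [ 0.25  0.34 -0.55  2.36  2.22  0.25 -0.64] (np.float64(0.7545237883862997), np.float64(0.11603328232264985))
0.3 -0.006 [ 0.2   0.75 -0.58  2.25  2.44  0.55 -0.76] (np.float64(0.35565621956688465), np.float64(0.059504100856702845))
0.3 0.16 [ 0.07  0.32 -0.31  2.37  2.6   0.2  -1.01] (np.float64(0.4043444495688159), np.float64(0.07283346372783318))
0.3 -0.006 [ 0.03  0.71 -0.3   2.26  2.77  0.47 -1.14] (np.float64(0.1750296104166666), np.float64(0.03583119701856676))
0.1 0.16 [ 0.26  0.35 -0.56  2.36  2.23  0.26 -0.65] (np.float64(0.08220284964624), np.float64(0.012718130878183798))
0.1 -0.006 [ 0.2   0.75 -0.58  2.25  2.44  0.55 -0.76] (np.float64(0.03939542127228921), np.float64(0.006596050235806283))
0.1 0.16 [ 0.08  0.32 -0.31  2.37  2.61  0.2  -1.02] (np.float64(0.04475911465359464), np.float64(0.008085412612251076))
0.1 -0.006 [ 0.03  0.71 -0.3   2.26  2.77  0.47 -1.14] (np.float64(0.0194349477621484), np.float64(0.003981158906357042))
0.03 0.16 [ 0.26  0.35 -0.56  2.36  2.23  0.26 -0.65] (np.float64(0.0073823869011244245), np.float64(0.0011429526011708124))
0.03 -0.0
[... 686 characters left out ...]
.32 -0.62 -0.71]
4 [ 0.3 -0.4  0. ] [ 0.16  0.08 -0.05] box [-180. -296.  313.] ax [ 0.33 -0.62 -0.71]
5 [ 0.3 -0.7  0.1] [0.11 0.09 0.1 ] box [-179. -296.  313.] ax [ 0.34 -0.62 -0.71]
6 [ 0.4 -0.9  0.1] [0.05 0.12 0.26] box [-176. -295.  313.] ax [ 0.36 -0.62 -0.7 ]
7 [ 0.4 -1.2  0.2] [-0.    0.16  0.41] box [-172. -294.  313.] ax [ 0.37 -0.61 -0.69]
8 [ 0.5 -1.4  0.3] [-0.06  0.21  0.56] box [-167. -292.  315.] ax [ 0.4  -0.61 -0.69]
9 [ 0.6 -1.6  0.4] [-0.11  0.26  0.7 ] box [-160. -289.  318.] ax [ 0.42 -0.6  -0.68]
10 [ 0.6 -1.8  0.6] [-0.17  0.33  0.83] box [-153. -285.  321.] ax [ 0.45 -0.59 -0.66]
11 [ 0.7 -2.   0.7] [-0.22  0.41  0.96] box [-145. -280.  326.] ax [ 0.49 -0.58 -0.65]
```

Emit:
drive_tool([
  [[0, -4, 0], [-0.5, 0, 0], 0],
  [[0, -4, 0], [-0.5, 0, 0], 0],
  [[0, -4, 0], [-0.5, 0, 0], 0],
  [[0, -4, 0], [-0.5, 0, 0], 0],
  [[0, -3, 2], [-0.5, 0, 0], 0],
])

```text
clock: 7.17
tool_pos: [0.5384, -0.1847, 0.3366]
eef_rot: [-0.251, 0.418, -0.159, 0.859]
contact_force: [-0.3, -0.8, -0.6]
opening: 0.003
```

```bash
cat > cart.py <<'E'
from fk import *
import sys
from scipy.spatial.transform import Slerp
# args: back y tilt n : straight Cartesian rows from now to the pose
back,y,tilt,n=map(float,sys.argv[1:5]);n=int(n); log(); p,e=fit()
t=np.radians(tilt);ab=np.array([np.sin(t),0,-np.cos(t)]); G=ORG+RB.apply(BALL+np.array([0,y,0])-ab*back)
toward(box(G),tilt,False); st=r.get_state(); P=st['tool_pos'];R=Ro.from_quat(st['eef_rot'])
S=Slerp([0,1],Ro.concatenate([R,tgt(tilt)]))(np.linspace(0,1,n+1)); X=np.linspace(P,G,n+1); q=st['q']
for k in range(n):
    q,a,b=ik(X[k+1],S[k+1],q,p,.05)
    print(k,np.degrees((S[k].inv()*S[k+1]).as_rotvec()).round(1),(100*S[k].inv().apply(X[k+1]-X[k])).round(2),'box',np.round(box(X[k+1])*1000),'q',q.round(2))
E
python3 cart.py .16 -.06 36 12
```

```text
clk 7.1667 box pos mm [-189.5 -283.9  336.6] F [-0.3 -0.8 -0.6] q [-0.38  0.38  0.42  2.41  2.25  0.5  -0.5 ] op 0.0032733136719670843
turn [ 9.4 -1.2 35.8] shift cm (now axes) [-8.71 21.02  3.57] (target axes) [ 5.39 22.39 -0.09]
0 [ 0.8 -0.1  3. ] [-0.73  1.75  0.3 ] box [-187. -265.  333.] q [-0.37  0.36  0.4   2.41  2.26  0.46 -0.51]
1 [ 0.8 -0.1  3. ] [-0.63  1.79  0.27] box [-184. -247.  329.] q [-0.37  0.35  0.38  2.4   2.26  0.41 -0.52]
2 [ 0.8 -0.1  3. ] [-0.54  1.83  0.25] box [-182. -228.  326.] q [-0.37  0.33  0.36  2.4   2.26  0.37 -0.54]
3 [ 0.8 -0.1  3. ] [-0.44  1.85  0.23] box [-179. -209.  322.] q [-0.36  0.32  0.32  2.4   2.27  0.34 -0.56]
4 [ 0.8 -0.1  3. ] [-0.34  1.88  0.2 ] box [-177. -191.  318.] q [-0.33  0.31  0.28  2.39  2.29  0.3  -0.59]
5 [ 0.8 -0.1  3. ] [-0.25  1.9   0.18] box [-174. -172.  314.] q [-0.3   0.3   0.23  2.39  2.31  0.27 -0.63]
6 [ 0.8 -0.1  3. ] [-0.15  1.91  0.15] box [-171. -153.  311.] q [-0.26  0.29  0.16  2.39  2.34  0.25 -0.68]
7 [ 0.8 -0.1  3. ] [-0.05  1.91  0.12] box [-169. -135.  307.] q [-0.2   0.29  0.08  2.38  2.38  0.23 -0.74]
8 [ 0.8 -0.1  3. ] [0.05 1.92 0.1 ] box [-166. -116.  303.] q [-0.13  0.29 -0.01  2.38  2.43  0.21 -0.79]
9 [ 0.8 -0.1  3. ] [0.15 1.91 0.07] box [-164.  -97.  300.] q [-0.06  0.3  -0.12  2.38  2.47  0.2  -0.85]
10 [ 0.8 -0.1  3. ] [0.25 1.9  0.05] box [-161.  -79.  296.] q [ 0.02  0.31 -0.23  2.37  2.52  0.2  -0.91]
11 [ 0.8 -0.1  3. ] [0.35 1.89 0.02] box [-159.  -60.  292.] q [ 0.1   0.33 -0.34  2.37  2.56  0.2  -0.97]
```

The wrist is now on the right branch (q5 2.25, q6 0.5). Continuing to the pre-pose.

Emit:
drive_tool([
  [[0.8, -0.1, 3], [-0.7, 1.8, 0.3], 0],
  [[0.8, -0.1, 3], [-0.6, 1.8, 0.3], 0],
  [[0.8, -0.1, 3], [-0.5, 1.8, 0.2], 0],
  [[0.8, -0.1, 3], [-0.4, 1.8, 0.2], 0],
  [[0.8, -0.1, 3], [-0.3, 1.9, 0.2], 0],
  [[0.8, -0.1, 3], [-0.2, 1.9, 0.2], 0],
  [[0.8, -0.1, 3], [-0.1, 1.9, 0.2], 0],
  [[0.8, -0.1, 3], [0, 1.9, 0.1], 0],
  [[0.8, -0.1, 3], [0, 1.9, 0.1], 0],
  [[0.8, -0.1, 3], [0.2, 1.9, 0.1], 0],
  [[0.8, -0.1, 3], [0.2, 1.9, 0], 0],
  [[0.8, -0.1, 3], [0.4, 1.9, 0], 0],
])

```text
clock: 8.17
tool_pos: [0.5303, 0.0375, 0.2906]
eef_rot: [-0.04, 0.453, 0.08, 0.887]
contact_force: [0.6, -0.1, -0.8]
opening: 0.004
```

```bash
python3 cart.py -.006 -.06 37 6
```

```text
clk 8.1667 box pos mm [-157.   -63.9  290.6] F [ 0.6 -0.1 -0.8] q [ 0.11  0.33 -0.34  2.36  2.57  0.19 -0.97] op 0.003960370246924619
turn [-0.2 -1.1  0.1] shift cm (now axes) [1.636e+01 4.100e-01 1.000e-02] (target axes) [16.36  0.39 -0.29]
0 [-0.  -0.2  0. ] [2.73 0.07 0.  ] box [-141.  -63.  269.] q [ 0.12  0.4  -0.37  2.36  2.59  0.27 -0.99]
1 [-0.  -0.2  0. ] [ 2.73  0.07 -0.01] box [-125.  -63.  246.] q [ 0.12  0.47 -0.39  2.35  2.61  0.34 -1.  ]
2 [-0.  -0.2  0. ] [ 2.73  0.07 -0.02] box [-109.  -62.  224.] q [ 0.11  0.54 -0.4   2.34  2.62  0.4  -1.01]
3 [-0.  -0.2  0. ] [ 2.73  0.07 -0.02] box [-93. -61. 202.] q [ 0.11  0.6  -0.41  2.32  2.64  0.45 -1.01]
4 [-0.  -0.2  0. ] [ 2.73  0.07 -0.03] box [-77. -61. 180.] q [ 0.1   0.67 -0.41  2.3   2.65  0.49 -1.01]
5 [-0.  -0.2  0. ] [ 2.73  0.07 -0.04] box [-61. -60. 158.] q [ 0.1   0.73 -0.41  2.27  2.67  0.53 -1.01]
```

Emit:
drive_tool([
  [[0, -0.2, 0], [2.5, 0, 0], 0],
  [[0, -0.2, 0], [2.5, 0, 0], 0],
  [[0, -0.2, 0], [2.5, 0, 0], 0],
  [[0, -0.2, 0], [2, 0.1, 0], 0],
  [[0, -0.2, 0], [1.5, 0.1, 0], 0],
  [[0, 0, 0], [0, 0, 0], 0],
])

```text
clock: 8.67
tool_pos: [0.5957, 0.0501, 0.2001]
eef_rot: [-0.04, 0.446, 0.079, 0.891]
contact_force: [-0.9, 0.1, -0.2]
opening: 0.009
```

Run:
```python
from h import *
t=np.radians(37);ab=np.array([np.sin(t),0,-np.cos(t)])
toward(BALL+np.array([0,-.06,0])+ab*.006,37,False)
snap('wrist','w3.png');snap('side','s3.png');snap('top','t3.png')
a=cv2.resize(cv2.imread('pics/w3.png'),(400,300));b=cv2.resize(cv2.imread('pics/s3.png')[130:310,110:350],(400,300));c=cv2.resize(cv2.imread('pics/t3.png')[90:240,180:380],(400,300))
cv2.imwrite('pics/c3.png',np.vstack([np.hstack([a,b]),np.hstack([c,c*0])]))
```

```text
clk 8.6667 box pos mm [-90.3 -63.5 200.1] F [-0.9  0.1 -0.2] q [ 0.12  0.61 -0.41  2.32  2.63  0.46 -1.01] op 0.008909597787918163
turn [-0.3 -0.2  0.2] shift cm (now axes) [ 5.11  0.36 -0.15] (target axes) [ 5.11  0.35 -0.17]
```

View pics/c3.png

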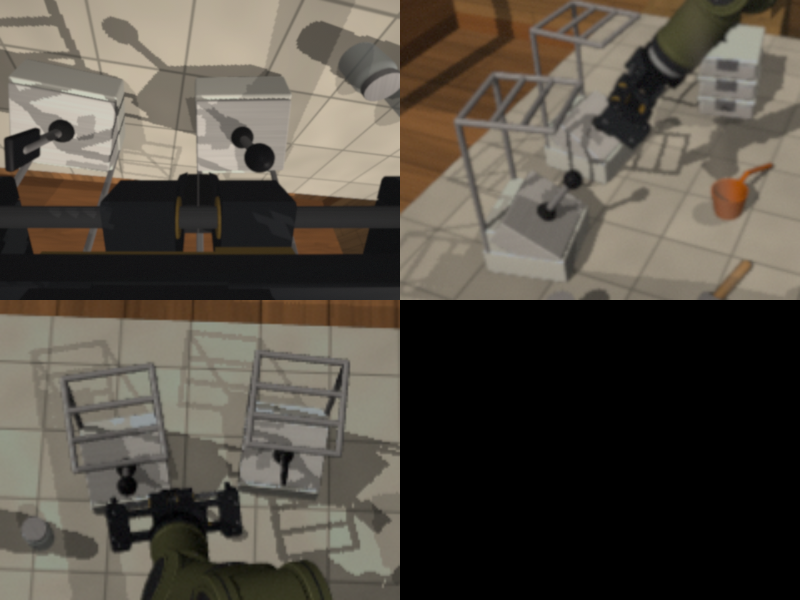

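The ball (258,156 in the wrist view, which is inverted) stands clear of the closed fingers at x≈198, on the jar's side. In the side and top views the gripper is under and in front of the guard. Advancing the last 5 cm.

Emit:
drive_tool([
  [[0, 0, 0], [1.5, 0, 0], 0],
  [[0, 0, 0], [1.5, 0, 0], 0],
  [[0, 0, 0], [1.2, 0.1, 0], 0],
  [[0, 0, 0], [0.9, 0, 0], 0],
  [[0, 0, 0], [0, 0, 0], 0],
])

```text
clock: 9.23
tool_pos: [0.6281, 0.0579, 0.1619]
eef_rot: [-0.041, 0.443, 0.08, 0.892]
contact_force: [-0.5, 0.3, -0.3]
opening: 0.003
```

Run:
```python
from h import *
t=np.radians(37);ab=np.array([np.sin(t),0,-np.cos(t)])
toward(BALL+np.array([0,.012,0])+ab*.006,37,False)
snap('wrist','w4.png');snap('side','s4.png')
a=cv2.resize(cv2.imread('pics/w4.png'),(400,300));b=cv2.resize(cv2.imread('pics/s4.png')[130:310,110:350],(400,300))
cv2.imwrite('pics/c4.png',np.hstack([a,b]))
```

```text
clk 9.2333 box pos mm [-57.1 -61.7 161.9] F [-0.5  0.3 -0.3] q [ 0.1   0.72 -0.41  2.26  2.65  0.52 -1.  ] op 0.0030438145305428446
turn [-0.1  0.1  0.2] shift cm (now axes) [ 0.03  7.37 -0.54] (target axes) [ 0.07  7.37 -0.52]
```

View pics/c4.png

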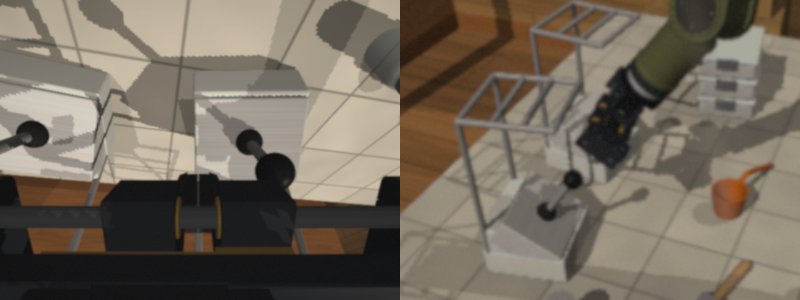

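Emit:
drive_tool([
  [[0, 0, 0], [0, 0.7, -0.1], 0],
  [[0, 0, 0], [0, 0.7, -0.1], 0],
  [[0, 0, 0], [0, 0.7, -0.1], 0],
  [[0, 0, 0], [0, 0.7, -0.1], 0],
  [[0, 0, 0], [0, 0.5, -0.1], 0],
  [[0, 0, 0], [0, 0.5, 0], 0],
  [[0, 0, 0], [0, 0.5, 0], 0],
  [[0, 0, 0], [0, 0.5, 0], 0],
  [[0, 0, 0], [0, 0.5, 0], 0],
  [[0, 0, 0], [0, 0, 0], 0],
])

```text
clock: 10.17
tool_pos: [0.6145, 0.1111, 0.1588]
eef_rot: [-0.041, 0.443, 0.081, 0.892]
contact_force: [-0.5, -0.6, 0.8]
opening: 0.001
```

Run:
```python
from h import *
t=np.radians(37);ab=np.array([np.sin(t),0,-np.cos(t)])
toward(BALL+np.array([0,.012,0])+ab*.006,37,False)
print(RB.inv().apply(r.get_state()['contact_force']).round(1))
```

```text
clk 10.1667 box pos mm [-60.8  -7.  158.8] F [-0.5 -0.6  0.8] q [-0.04  0.72 -0.4   2.29  2.56  0.58 -1.03] op 0.0006400935203322083
turn [-0.1  0.2  0.1] shift cm (now axes) [ 0.04  1.9  -0.05] (target axes) [ 0.05  1.9  -0.04]
[-0.6 -0.5  0.8]
```

Emit:
drive_tool([
  [[0, 0, 0], [0, 0.5, 0], 0],
  [[0, 0, 0], [0, 0.5, 0], 0],
  [[0, 0, 0], [0, 0.4, 0], 0],
  [[0, 0, 0], [0, 0.3, 0], 0],
  [[0, 0, 0], [0, 0, 0], 0],
])

```text
clock: 10.58
tool_pos: [0.6116, 0.1274, 0.1588]
eef_rot: [-0.041, 0.443, 0.08, 0.892]
contact_force: [-1.1, -2.8, 1.6]
opening: 0.006
```

Run:
```python
from h import *
t=np.radians(37);ab=np.array([np.sin(t),0,-np.cos(t)])
toward(BALL+np.array([0,.012,0])+ab*.006,37,False)
print(RB.inv().apply(r.get_state()['contact_force']).round(1))
snap('wrist','w5.png');snap('side','s5.png')
a=cv2.resize(cv2.imread('pics/w5.png'),(400,300));b=cv2.resize(cv2.imread('pics/s5.png')[130:310,110:350],(400,300))
cv2.imwrite('pics/c5.png',np.hstack([a,b]))
```

```text
clk 10.5833 box pos mm [-60.7   9.6 158.8] F [-1.1 -2.8  1.6] q [-0.08  0.72 -0.4   2.28  2.52  0.59 -1.04] op 0.005617240807906209
turn [-0.1  0.2  0.2] shift cm (now axes) [ 0.04  0.24 -0.05] (target axes) [ 0.04  0.24 -0.05]
[-1.6 -2.6  1.6]
```

View pics/c5.png

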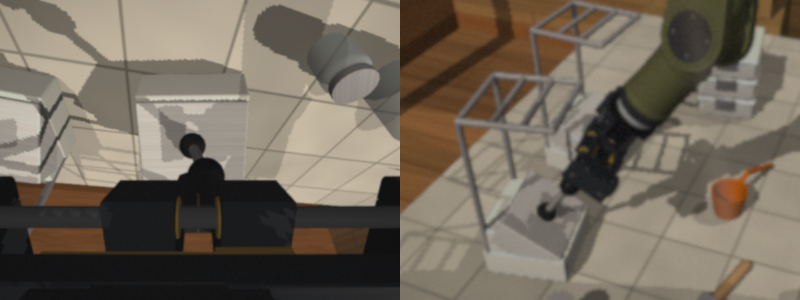

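```bash
cat >> h.py <<'E'
def projw(s,P):
    st=s['st']; T=np.eye(4); T[:3,:3]=Ro.from_quat(st['eef_rot']).as_matrix(); T[:3,3]=st['tool_pos']
    return proj(dict(s,extrinsics=np.linalg.inv(T@np.array(s['tool_from_camera']))),P)
def ballat(th,l=.095):
    n=np.array([-np.sin(np.radians(35))*np.cos(th),np.sin(th),np.cos(np.radians(35))*np.cos(th)]); return ORG+RB.apply(np.array([-.01,0,.085])+l*n)
E
python3 - <<'E'
from h import *
w=load('w5.png');s=load('s5.png')
for th in(0,.1,.2,.3,.4,.5): print(th,(projw(w,ballat(th))/1.4).round(),((proj(s,ballat(th))-[110,130])/.6+[400,0]).round())
print((projw(w,ballat(0,0))/1.4).round())
a=cv2.resize(cv2.imread('pics/w5.png')[170:330,200:360],None,fx=2.5,fy=2.5,interpolation=cv2.INTER_CUBIC);b=cv2.resize(cv2.imread('pics/s5.png')[190:290,170:270],(400,400),interpolation=cv2.INTER_CUBIC)
cv2.imwrite('pics/c6.png',cv2.convertScaleAbs(np.hstack([a,b]),alpha=2,beta=20))
E
```

```text
0 [[186. 176.]] [[572. 178.]]
0.1 [[197. 176.]] [[570. 182.]]
0.2 [[209. 175.]] [[568. 186.]]
0.3 [[219. 174.]] [[565. 191.]]
0.4 [[229. 172.]] [[562. 196.]]
0.5 [[238. 170.]] [[559. 201.]]
[[190. 145.]]
```

View pics/c6.png

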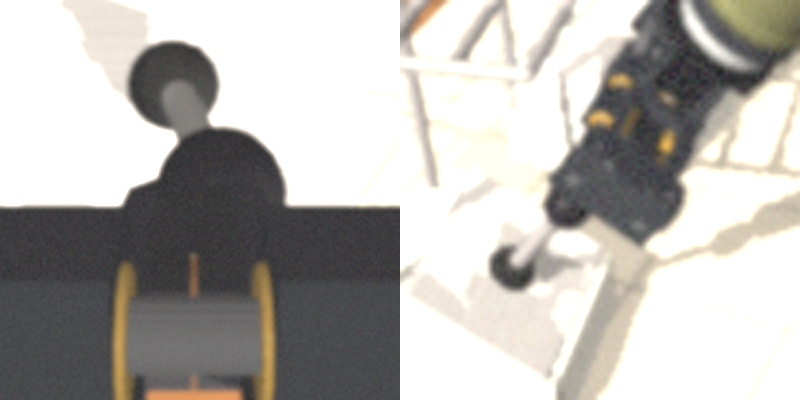

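The ball has tipped only about 0.18 rad. It is at (206,175) in wrist half-scale, where the stop would be at (238,170). The axial reaction shows the finger ends riding on top of the ball, so I'll back off slowly and go in deeper.

Emit:
drive_tool([
  [[0, 0, 0], [0, -0.6, 0], 0],
  [[0, 0, 0], [0, -0.6, 0], 0],
  [[0, 0, 0], [0, -0.6, 0], 0],
  [[0, 0, 0], [0, -0.7, 0], 0],
  [[0, 0, 0], [0, -0.9, 0], 0],
  [[0, 0, 0], [0, -1.2, 0], 0],
  [[0, 0, 0], [0, -1, 0], 0],
  [[0, 0, 0], [0, 0, 0], 0],
])

```text
clock: 11.35
tool_pos: [0.6222, 0.0672, 0.1584]
eef_rot: [-0.04, 0.443, 0.077, 0.892]
contact_force: [-0.4, 0.2, -0.2]
opening: 0.006
```

Run:
```python
from h import *
t=np.radians(37);ab=np.array([np.sin(t),0,-np.cos(t)])
toward(BALL+np.array([0,-.047,0])+ab*.020,37,False); print(r.tip_reach)
snap('wrist','w7.png'); w=load('w7.png'); print(projw(w,np.array([ballat(0),ballat(0,0),ballat(0,.085)])).round(1))
st=w['st'];R=Ro.from_quat(st['eef_rot']); tip=lambda y,z:st['tool_pos']+R.apply([.011,y,z]); print('tips',projw(w,np.array([tip(.0175,.009),tip(-.0175,.009),tip(.0175,-.009),tip(-.0175,-.009)])).round())
a=cv2.resize(cv2.imread('pics/w7.png')[180:300,200:440],None,fx=3,fy=3,interpolation=cv2.INTER_CUBIC)
cv2.imwrite('pics/c7.png',cv2.convertScaleAbs(a,alpha=2,beta=20))
```

```text
clk 11.35 box pos mm [-61.2 -51.5 158.4] F [-0.4  0.2 -0.2] q [ 0.07  0.72 -0.41  2.28  2.63  0.55 -1.02] op 0.006191892433982814
turn [-0.3  0.1  0.5] shift cm (now axes) [1.43 0.46 0.  ] (target axes) [1.43 0.45 0.01]
0.011
[[363.8 247.2]
 [334.7 203.2]
 [359.3 240.5]]
tips [[303. 251.]
 [250. 251.]
 [304. 224.]
 [249. 224.]]
```

View pics/c7.png

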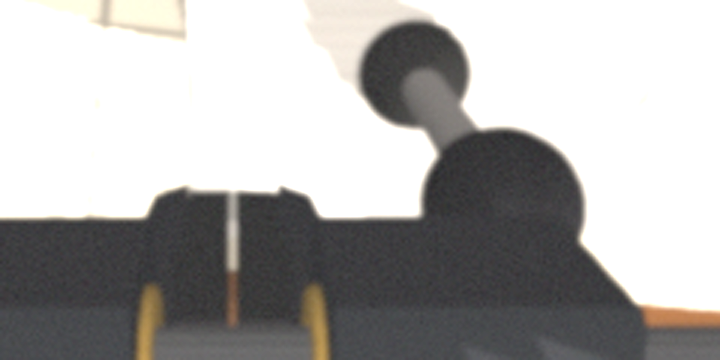

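The ball is back at centre: measured (368,249), predicted (364,247). Now going 1.5 cm deeper and pushing again.

Emit:
drive_tool([
  [[0, 0, 0], [0.8, 0, 0], 0],
  [[0, 0, 0], [0.7, 0, 0], 0],
  [[0, 0, 0.3], [0, 0.6, 0], 0],
  [[0, 0, 0.2], [0, 0.6, 0], 0],
  [[0, 0, 0], [0, 0.6, 0], 0],
  [[0, 0, 0], [0, 0.6, 0], 0],
  [[0, 0, 0], [0, 0.6, 0], 0],
  [[0, 0, 0], [0, 0.6, 0], 0],
  [[0, 0, 0], [0, 0.5, 0], 0],
  [[0, 0, 0], [0, 0.5, 0], 0],
  [[0, 0, 0], [0, 0, 0], 0],
])

```text
clock: 12.32
tool_pos: [0.6219, 0.1193, 0.1471]
eef_rot: [-0.039, 0.443, 0.084, 0.892]
contact_force: [-1.5, -0.9, -0.6]
opening: 0.004
```

```bash
cat > chk.py <<'E'
from h import *
import sys
n=sys.argv[1]; t=np.radians(37);ab=np.array([np.sin(t),0,-np.cos(t)])
toward(BALL+np.array([0,.012,0])+ab*.020,37,False); print('Fbox',RB.inv().apply(r.get_state()['contact_force']).round(1))
snap('wrist',n+'.png'); w=load(n+'.png'); T=np.arange(0,.55,.1); B=projw(w,np.array([ballat(x) for x in T]))
im=cv2.imread('pics/%s.png'%n)
# ball outline vs theta: print predicted centres in the 3x crop [160:300,200:440]
print(np.c_[T,(B-[200,160])*3].round(1))
cv2.imwrite('pics/c%s.png'%n,cv2.convertScaleAbs(cv2.resize(im[160:300,200:440],None,fx=3,fy=3,interpolation=cv2.INTER_CUBIC),alpha=2,beta=20))
E
python3 chk.py w8
```

```text
clk 12.3167 box pos mm [-52.   -0.3 147.1] F [-1.5 -0.9 -0.6] q [-0.04  0.75 -0.41  2.27  2.56  0.59 -1.03] op 0.003921383203642831
turn [-0.1  0.2 -0.3] shift cm (now axes) [-0.02  1.23 -0.04] (target axes) [-0.03  1.23 -0.04]
Fbox [-1.7 -0.6 -0.6]
[[0.000e+00 2.320e+02 2.909e+02]
 [1.000e-01 2.842e+02 2.895e+02]
 [2.000e-01 3.349e+02 2.859e+02]
 [3.000e-01 3.828e+02 2.801e+02]
 [4.000e-01 4.268e+02 2.723e+02]
 [5.000e-01 4.661e+02 2.630e+02]]
```

View pics/cw8.png

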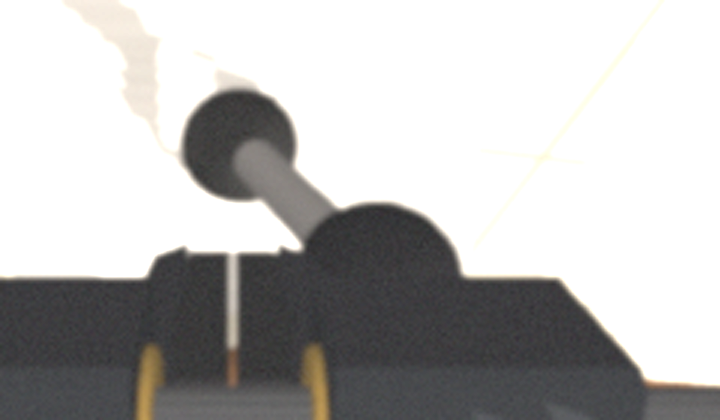

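Now the side of the fingers carries the ball: its centre at about (380,285) corresponds to 0.3 rad. Continuing to the stop.

Emit:
drive_tool([
  [[0, 0, 0], [0, 0.5, 0], 0],
  [[0, 0, 0], [0, 0.5, 0], 0],
  [[0, 0, 0], [0, 0.4, 0], 0],
  [[0, 0, 0], [0, 0.3, 0], 0],
  [[0, 0, 0], [0, 0.2, 0], 0],
  [[0, 0, 0], [0, 0, 0], 0],
])

```text
clock: 12.87
tool_pos: [0.6189, 0.1373, 0.1473]
eef_rot: [-0.039, 0.443, 0.084, 0.892]
contact_force: [0.5, -3.1, 1.4]
opening: 0.009
```

```bash
python3 chk.py w9
python3 - <<'E'
from h import *
w=cv2.imread('pics/w9.png',0)
# fit circle to the upper dark arc right of the fingers
sub=w[160:251,300:440]; 
for y in range(60,91,5): 
    x=np.where(sub[y]<60)[0]; print(y+160,x.min()+300 if len(x) else None,x.max()+300 if len(x) else None)
E
```

```text
clk 12.8667 box pos mm [-51.7  18.  147.3] F [ 0.5 -3.1  1.4] q [-0.09  0.75 -0.4   2.26  2.53  0.6  -1.04] op 0.009356267600782193
turn [-0.1  0.2 -0.3] shift cm (now axes) [-0.03 -0.6  -0.08] (target axes) [-0.02 -0.6  -0.08]
Fbox [-0.1 -3.1  1.4]
[[0.000e+00 1.309e+02 2.892e+02]
 [1.000e-01 1.834e+02 2.878e+02]
 [2.000e-01 2.351e+02 2.841e+02]
 [3.000e-01 2.845e+02 2.783e+02]
 [4.000e-01 3.305e+02 2.706e+02]
 [5.000e-01 3.721e+02 2.613e+02]]
220 None None
225 308 325
230 300 334
235 300 339
240 300 341
245 300 343
250 300 343
```

Emit:
drive_tool([
  [[0, 0, 0], [0, 0.3, 0], 0],
  [[0, 0, 0], [0, 0.3, 0], 0],
  [[0, 0, 0], [0, 0.2, 0], 0],
  [[0, 0, 0], [0, 0.2, 0], 0],
  [[0, 0, 0], [0, 0, 0], 0],
  [[0, 0, 0], [0, 0, 0], 0],
])

```text
clock: 13.42
tool_pos: [0.6168, 0.1467, 0.1473]
eef_rot: [-0.039, 0.443, 0.084, 0.892]
contact_force: [0.3, -2.9, 0.8]
opening: 0.004
```

```bash
python3 chk.py w10
python3 - <<'E'
from h import *
w=cv2.imread('pics/w10.png',0); sub=w[160:251,300:440]
for y in range(55,91,5): 
    x=np.where(sub[y]<60)[0]; print(y+160,x.min()+300 if len(x) else None,x.max()+300 if len(x) else None)
E
```

```text
clk 13.4167 box pos mm [-52.   27.7 147.3] F [ 0.3 -2.9  0.8] q [-0.11  0.75 -0.4   2.26  2.51  0.61 -1.04] op 0.003776194113172113
turn [-0.1  0.2 -0.3] shift cm (now axes) [-0.02 -1.57 -0.05] (target axes) [-0.01 -1.57 -0.05]
Fbox [-0.2 -2.9  0.8]
[[0.000e+00 7.770e+01 2.905e+02]
 [1.000e-01 1.303e+02 2.892e+02]
 [2.000e-01 1.824e+02 2.855e+02]
 [3.000e-01 2.325e+02 2.797e+02]
 [4.000e-01 2.795e+02 2.720e+02]
 [5.000e-01 3.223e+02 2.627e+02]]
215 None None
220 None None
225 300 322
230 300 329
235 300 332
240 300 335
245 300 336
250 300 336
```

Emit:
drive_tool([
  [[0, 0, 0], [0, 0.2, 0], 0],
  [[0, 0, 0], [0, 0.2, 0], 0],
  [[0, 0, 0], [0, 0, 0], 0],
  [[0, 0, 0], [0, 0, 0], 0],
])

```text
clock: 13.8
tool_pos: [0.6168, 0.1471, 0.1472]
eef_rot: [-0.039, 0.443, 0.08, 0.892]
contact_force: [0.1, -8.4, 2.7]
opening: 0.008
```

```bash
python3 chk.py w11
python3 - <<'E'
from h import *
w=cv2.imread('pics/w11.png',0); sub=w[160:251,300:440]
for y in range(60,91,5): 
    x=np.where(sub[y]<60)[0]; print(y+160,x.min()+300 if len(x) else None,x.max()+300 if len(x) else None)
E
```

```text
clk 13.8 box pos mm [-52.   28.  147.2] F [ 0.1 -8.4  2.7] q [-0.12  0.75 -0.4   2.26  2.5   0.61 -1.04] op 0.007804528836325467
turn [-0.3  0.2  0.1] shift cm (now axes) [-0.02 -1.6  -0.04] (target axes) [-0.02 -1.6  -0.05]
Fbox [-1.4 -8.3  2.7]
[[0.000e+00 7.510e+01 2.911e+02]
 [1.000e-01 1.277e+02 2.897e+02]
 [2.000e-01 1.798e+02 2.860e+02]
 [3.000e-01 2.300e+02 2.802e+02]
 [4.000e-01 2.771e+02 2.724e+02]
 [5.000e-01 3.202e+02 2.631e+02]]
220 None None
225 300 321
230 300 328
235 300 332
240 300 334
245 300 336
250 300 336
```

The hand stopped: it moved 0.4 mm for 4 mm commanded and the force rose to 8.4 N, so the toggle is on its stop. Pressing slightly more and holding for over 2 s.

Emit:
drive_tool([
  [[0, 0, 0], [0, 0.2, 0], 0],
  [[0, 0, 0], [0, 0, 0], 0],
  [[0, 0, 0], [0, 0, 0], 0],
  [[0, 0, 0], [0, 0, 0], 0],
  [[0, 0, 0], [0, 0, 0], 0],
  [[0, 0, 0], [0, 0, 0], 0],
  [[0, 0, 0], [0, 0, 0], 0],
  [[0, 0, 0], [0, 0, 0], 0],
  [[0, 0, 0], [0, 0, 0], 0],
  [[0, 0, 0], [0, 0, 0], 0],
  [[0, 0, 0], [0, 0, 0], 0],
  [[0, 0, 0], [0, 0, 0], 0],
])

```text
clock: 14.85
tool_pos: [0.6168, 0.1471, 0.1471]
eef_rot: [-0.039, 0.443, 0.079, 0.892]
contact_force: [0.1, -10.9, 2.7]
opening: 0.005
```

Emit:
drive_tool([
  [[0, 0, 0], [0, 0, 0], 0],
  [[0, 0, 0], [0, 0, 0], 0],
  [[0, 0, 0], [0, 0, 0], 0],
  [[0, 0, 0], [0, 0, 0], 0],
  [[0, 0, 0], [0, 0, 0], 0],
  [[0, 0, 0], [0, 0, 0], 0],
  [[0, 0, 0], [0, 0, 0], 0],
  [[0, 0, 0], [0, 0, 0], 0],
  [[0, 0, 0], [0, 0, 0], 0],
  [[0, 0, 0], [0, 0, 0], 0],
  [[0, 0, 0], [0, 0, 0], 0],
  [[0, 0, 0], [0, 0, 0], 0],
])

```text
clock: 15.85
tool_pos: [0.6168, 0.1472, 0.1471]
eef_rot: [-0.039, 0.443, 0.079, 0.892]
contact_force: [1.2, -10.3, 3.1]
opening: 0.006
```

Run:
```python
from h import *
snap('wrist','w12.png');s=snap('side','s12.png');snap('top','t12.png');s=load('s12.png')
print(((proj(s,np.array([ballat(0),ballat(.3),ballat(.5)]))-[170,190])*4+[400,0]).round())
a=cv2.resize(cv2.imread('pics/w12.png')[160:320,200:360],(400,400));b=cv2.resize(cv2.imread('pics/s12.png')[190:290,170:270],(400,400))
cv2.imwrite('pics/c12.png',cv2.convertScaleAbs(np.hstack([a,b]),alpha=2,beta=20))
```

```text
[[573. 187.]
 [556. 218.]
 [542. 242.]]
```

View pics/c12.png

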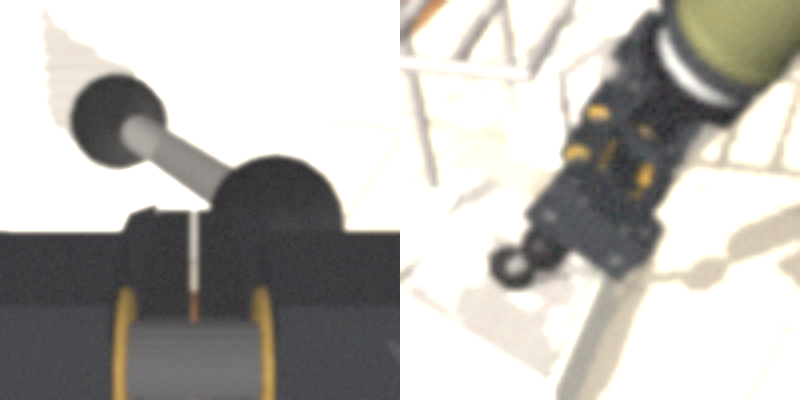

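The side view puts the ball at (542,243), and the prediction for 0.5 rad is (542,242), so it is fully over and has been held about 2 s. Now I'll let it back gently, then withdraw along the tool axis.

Emit:
drive_tool([
  [[0, 0, 0], [0, -0.7, 0], 0],
  [[0, 0, 0], [0, -0.6, 0], 0],
  [[0, 0, 0], [0, -0.6, 0], 0],
  [[0, 0, 0], [0, -0.6, 0], 0],
  [[0, 0, 0], [0, -0.6, 0], 0],
  [[0, 0, 0], [0, -0.6, 0], 0],
  [[0, 0, 0], [0, -0.6, 0], 0],
  [[0, 0, 0], [0, -0.6, 0], 0],
  [[0, 0, 0], [0, -0.6, 0], 0],
  [[0, 0, 0], [0, -0.6, 0], 0],
  [[0, 0, 0], [0, -0.6, 0], 0],
  [[0, 0, 0], [0, -0.6, 0], 0],
])

```text
clock: 17.0
tool_pos: [0.6294, 0.0804, 0.1468]
eef_rot: [-0.039, 0.443, 0.084, 0.892]
contact_force: [0.2, 0.6, 0.2]
opening: 0.005
```

Emit:
drive_tool([
  [[0, 0, 0], [0, -0.7, 0], 0],
  [[0, 0, 0], [0, -0.7, 0], 0],
  [[0, 0, 0], [-1, 0, 0], 0],
  [[0, 0, 0], [-2, 0, 0], 0],
  [[0, 0, 0], [-2.5, 0, 0], 0],
  [[0, 0, 0], [-2.5, 0, 0], 0],
  [[0, 0, 0], [-2.5, 0, 0], 0],
  [[0, 0, 0], [-2, 0, 0], 0],
  [[0, 0, 0], [0, 0, 0], 0],
  [[0, 0, 0], [0, 0, 0], 0],
])

```text
clock: 17.83
tool_pos: [0.5575, 0.0526, 0.2477]
eef_rot: [-0.039, 0.442, 0.084, 0.892]
contact_force: [1.1, 0.9, -0.1]
opening: 0.006
```

Run:
```python
from h import *
st=r.get_state(); print(st['clock'],box(st['tool_pos']),st['contact_force'].round(1))
snap('side','s13.png');snap('top','t13.png')
s=load('s13.png');o=load('s1.png')
# template match of the ball against the first side picture, and object drift elsewhere
def m(f,c,h=9):
    a=cv2.imread('pics/%s1.png'%f);b=cv2.imread('pics/%s13.png'%f);x,y=c;T=a[y-h:y+h,x-h:x+h];S=b[y-h-12:y+h+12,x-h-12:x+h+12]
    R=cv2.matchTemplate(S,T,cv2.TM_CCOEFF_NORMED);_,v,_,l=cv2.minMaxLoc(R);return (l[0]-12,l[1]-12),round(v,3)
for n,f,c,h in [('ball','s',(214,238),9),('ballt','t',(244,183),8),('paddle','s',(241,189),9),('jarL','s',(173,350),20),('jarS','s',(207,321),14),('tubs','t',(418,220),25),('brush','s',(290,318),20),('dipper','s',(310,246),16)]: print(n,m(f,c,h))
```

```text
17.8333 [-0.12747105 -0.0540357   0.24774874] [ 1.1  0.9 -0.1]
ball ((0, 0), 0.996)
ballt ((0, 0), 0.977)
paddle ((0, 0), 0.738)
jarL ((0, 0), 0.997)
jarS ((0, 0), 0.916)
tubs ((0, 0), 0.982)
brush ((0, 0), 0.927)
dipper ((0, 0), 0.944)
```

The toggle is back at centre, nothing has shifted, and the robot is clear. Handing in.

```bash
python3 -c "
from plant import r
print(r.finish_job())"
```

```text
the job is handed in; nothing more can be done
None
```

The ball-ended toggle was pushed fully over to the left (+y), the side where the jar stands. It was held on its stop for about 2 s, then let back gently to the middle. The job was handed in at about 18 s with the arm withdrawn.

**On the stop:** the ball was at side-view crop pixel (542,243), against (542,242) predicted for 0.5 rad. The hand stopped moving, and the force held at about 10–11 N, well under the limit.

**After withdrawing:** image matching found no pixel shift for the ball, jars, tubs, brush or dipper. The paddle showed none either, but its match score was weak (0.74, probably the arm or its shadow in view).

**What went wrong on the way:**
- **First push:** the finger ends rode over the ball and tipped it only about 0.18 rad, also to the left. I backed off, went 1.5 cm deeper and pushed again.
- **Wrist limit:** the wrist first ran into joint limits while tilting, so I had to bring it round to another configuration. That used about 4 s.

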